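Slide a loaded carrier across the gap onto an instrument deck

ROBOT

A 6-joint arm with a two-finger parallel gripper is mounted at the origin on the work surface. World frame = base frame: x ahead of the robot, y to its left, z up, the work surface at z = 0. Lengths are in m, angles in degrees, forces in N, time in s.
With the tool pointing down it reaches from about 0.35 to 0.725 m from the base axis. Payload 4.3 kg.
Tool frame: the origin (TCP) lies on the front face of the gripper's body, between the roots of the fingers; the fingertips stand 73 mm ahead of it and the grasp point (between the pads) lies 54 mm ahead of it; z points along the fingers, y is the direction in which the jaws open and shut (so a half turn about z gives the same grasp; the last joint's range is limited). The gripper opens to 85 mm and grips with 20 to 120 N. Pads are 22 mm wide; open, the fingers measure 114 mm over their backs; the gripper's body (76 mm by 85 mm) begins 54 mm behind the grasp point. The pads swing forward as they close: fully open they stand 13 mm farther back than shut.
Start: joints at [-76.392, 21.618, 4.641, 73.018, 0, 83.68], TCP at [0.196, -0.541, 0.304] pointing down, gripper open.
Joint ranges: [-156.06, 156.06], [-48.1, 94.91], [-58.44, 69.94], [-101.28, 121.22], [-78.64, 73.56], [-180, 180]. Speed limits (degrees/s): [147.25, 147.25, 180, 180, 180, 180].

INTERFACE

Orientations are given as [roll, pitch, yaw] about the fixed x, y, z axes, in that order (R = Rz(yaw) Ry(pitch) Rx(roll)).
In Python, from bench import bot, imaging, workorder, find_in, landmark_of gives the robot as it stands.
- The arm moves only by the tool apply_moves, never from a script. Its argument "series" is a list of rows, each a list of 3 entries, a list of its own where there are three numbers: the closure in counts, from 0 (fully open) to 255 (shut), then the shift along the tool's x, y, z in cm, then the turn about the tool's z in rad. In form: [[grip, [x, y, z], twist], ...]. A call has 1 to 10 rows; each row shifts and turns the pose as measured when the row begins, along the tool's axes as they then stand; what a row does not reach is not made up. A row lasts 1/12 s, in which the tool goes at most 41.7 mm and 7.16 degrees, less where a joint would pass 70% of its speed; a pose out of reach is approached as far as the arm can. A call with a gripper value outside its range is refused whole. The fingers move at their own pace and stop on an object; "grip_force" is the grip in N (left out, the last holds). Time passes only in rows, so rows that do not move let the fingers close. It gives the time, the measured TCP pose, the force and the opening at its end, in the units of the state.
- bot.sense(): the state, without advancing time (a new reading comes with each control period).
- imaging.read_camera(name): name is "scene" or "top" or "wrist"; returns a dict with "img" (420x560x3 uint8, red, green, blue), "fx", "fy", "cx", "cy" (pixels), "extrinsics" (4x4, takes a point from world to camera coordinates). Camera axes: x right, y down, z forward; pixel columns grow to the right and rows downward; lengths in m; the calibration is good to about 2 mm. A picture is of the moment at which its call begins. There is no depth.
- workorder.job_done(): hands the job in, once; it reports no verdict.
Trained networks look in the newest picture that a camera, given by its name, has taken for a name from the list of things; names that differ only in an ending like _2 or _b are one class to them, and where a whole thing is asked for, a point or a joint stands for the part that bears it (a point fixed in the world has none). Each returns a list of dicts, best first, with "conf" (0 to 1); they miss things now and then, are a little off and sometimes report something else, mostly with a low value. They report only what shows in the picture. A call takes as long as a camera call. They do not tell look-alikes from the thing itself.
- find_in(camera, name): "extent" ([left, top, right, bottom] in pixels, round what is visible of it).
- landmark_of(camera, name): "position" ([row, column] in pixels: a listed point, or the origin of a listed thing).
The state is a dict: "time_s": time; "joint_pos": joint angles; "joint_velocities": joint speeds; "joint_torque": joint torques, N m; "position": TCP position; "ee_rot": TCP orientation; "contact_force": force on the tool from outside, world axes, zero at the start; "ft_torque": the same for the moment, N m; "width": opening from 0.0 (shut) to 1.0 (fully open).
Only numpy, scipy, OpenCV 4.12 (cv2) and the standard library are available. Lean on these libraries where they do the work, as an engineer would, in place of code of your own. Each camera call takes 0.05 s, during which the arm holds its last target.

TASK

Load the instrument: slide the carrier, with its cooling block, from the loading stand across the open gap and along the deck's guide rails until its nose rests against the rubber-faced end stop. The ledge at its rear is there to push it and hold it down by: keep it flat, so that neither its heavy nose nor its rear tips into the gap; do not lift it, push on the end stop only gently, leave everything else as it stands and let go at the end.

Things in the scene. Friction and masses are not known exactly. Their poses are not given: they have to be found in the camera images.
- carrier: Flat black plastic carrier, 205 mm long (x), 146 mm wide (y). Origin: centre of its underside; +x to its nose, z up. It slides on runners with friction about 0.22. With the cooling block it weighs 0.59 to 0.84 kg. From the rear: bare ledge (48 mm), tube row (52 mm, top 28 mm above the underside, tube caps 32 mm), nest with the block, nose wall 20 mm high.
- ledge (a point): Middle of the top of the carrier's rear ledge (carrier x = -78.5 mm, 6 mm above the underside). The ledge is flat and low with nothing to grip: 48 mm long, as wide as the carrier. Pressing it down with about 6 N holds the nose up over the gap (1.5 to 4.5 N are needed). Once the rear has left the stand, 2 N or more of down force here can tip the rear into the gap.
- step (a point): Middle of the foot of the upright rear face of the tube row (carrier x = -54.5 mm, 6 mm above the underside): a flat face across the whole carrier, 22 mm high, looking to the rear over the ledge, to push against.
- nose (a point): The carrier's nose: middle of its front edge, at the level of the underside (carrier x = +102.5 mm). The underside is turned up 5 mm over its last 12 mm. The centre of mass of the loaded carrier lies 64 to 71 mm behind the nose, less than the width of the gap, so the nose drops into the gap unless the ledge is held down.
- block: Aluminium cooling block with 24 capped tubes, 86 (x) x 128 x 40 mm, loose in the carrier's nest with 1.5 to 2 mm of play, its top 46 mm above the carrier's underside. Origin: centre of its underside, 42.5 mm ahead of the carrier's origin.
- deck: The instrument. Origin on the table under the middle of the track at the deck's gap edge; +x is the loading direction, away from the stand, z up. The black sliding surface is 85 mm above the origin; at the gap edge it has a lead-in that rises 5 mm over the first 15 mm. White side walls, 115 mm high, at y = +106 and y = -300 mm; the covered end, 150 mm high, begins at x = 350 mm.
- mouth (a point): Start of the straight guide rails: middle of the track on the deck surface, 47 mm past the gap edge; axes as the deck's. From here two aluminium rails 16 mm high run along +x, inner faces at y = +-76 mm: 3 mm of play on each side of the carrier. Before it, from 7 to 47 mm past the gap edge, the rails flare to about 181 mm apart.
- track_end (a point): Point on the deck surface in the middle of the track, 247 mm past the gap edge; axes as the deck's. The end stop, a fixed bracket 64 mm wide, 26 mm high with a rubber face, is clamped up to 25 mm before or after this point: its place is not measured and must be found by sight or feel. The carrier slides with about 2 N; a push that rises some newtons above that has met it. Over 18 N on it is too hard.
- stand: Loading stand: aluminium plate 330 (x) x 280 x 8 mm on four feet, fixed; top 85 mm above its origin, level with the deck. Origin on the table under its gap edge, within 4 mm of the line of the track; +x towards the deck. The open gap from this edge to the deck's gap edge is 90 to 106 mm wide. The plate covers x -330 to 0, y -190 to 90 mm; no guide rails.
- tip_box: Bystander: box of pipette tips, 84 x 126 x 48 mm, in a nest on the deck beside the track (a 96-well plate fixed in the next nest is part of the instrument). Origin: centre of its underside.
- tube_rack: Bystander: small tube rack, 92 x 52 x 42 mm, on the stand beside the carrier. Origin: centre of its underside.
- spray: Bystander: white spray bottle, 72 mm across, 194 mm high, on the table to the right of the stand. Origin: centre of its underside.
- reagent: Bystander: amber jar, 70 mm across, 110 mm high, on the table near the robot. Origin: centre of its underside.
- glove_box: Bystander: carton, 110 x 200 x 75 mm, on the table. Origin: centre of its underside.
- pipette: Bystander: hand pipette lying on the table, 240 mm long. Origin: centre of its underside.
- mixer: Bystander: grey bench mixer, 130 x 110 x 80 mm, on the table. Origin: centre of its underside.
There are look-alikes about, which are no part of the job. Leave any turquoise look-alike of the block alone.

How it is judged:
By the outcome, as a careful person would: the job done as asked, in the order asked, and still so for the second after the job is handed in, with the robot touching nothing.
It also fails if it takes over 72 s, if anything falls off the work surface, if the arm or the gripper's body presses on something with over 40 N, if the wrist force passes 120 N, or if a joint passes its speed limit or range.

## Working session

There is one attempt and no reset: what is moved stays moved. The work goes in short steps, Python scripts to look and compute and a tool call to move; the robot and the scene stay as the last step left them, time stands still between calls to the robot, and variables do not carry over. Pictures are saved under pics/ and viewed, and the job is handed in when it is done.

Besides the shell and the picture viewer there is one more tool, called as name([rows], argument=value, ...), one row to a line, values as JSON. apply_moves: Moves the arm, as the interface text tells. Its arguments: {"type":"object","properties":{"series":{"type":"array"},"grip_force":{"type":"number"}},"required":["series"]}

```bash
ls; mkdir -p pics
cat > h.py <<'E'
import numpy as np, cv2
from bench import bot, imaging, workorder, find_in, landmark_of
def cam(n,save=None):
    c=imaging.read_camera(n)
    if save: cv2.imwrite('pics/'+save,c['img'][:,:,::-1])
    return c
def ray(c,rc,z):
    T=np.array(c['extrinsics']);R=T[:3,:3];o=-R.T@T[:3,3]
    d=R.T@np.array([(rc[1]-c['cx'])/c['fx'],(rc[0]-c['cy'])/c['fy'],1])
    return o+d*(z-o[2])/d[2]
def proj(c,p):
    T=np.array(c['extrinsics']);q=T[:3,:3]@np.array(p)+T[:3,3]
    return np.array([c['fy']*q[1]/q[2]+c['cy'],c['fx']*q[0]/q[2]+c['cx']])
E
python3 - <<'E'
from h import *
np.set_printoptions(precision=4,suppress=True)
H=dict(ledge=.091,step=.091,nose=.085,carrier=.085,block=.091,mouth=.085,track_end=.085,deck=0,stand=0,tube_rack=.085,tip_box=.085)
for n in ['top','scene']:
    c=cam(n,n+'1.png')
    T=np.array(c['extrinsics']);print(n,-T[:3,:3].T@T[:3,3],c['fx'])
    for k,z in H.items():
        for d in landmark_of(n,k)[:3]:
            print(k,round(d['conf'],2),np.array(d['position']).round(1),ray(c,d['position'],z))
print(bot.sense())
E
```

```text
pics
top [ 0.116  -0.0625  1.9503] 544.3270521990952
ledge 0.81 [200.3 319.5] [ 0.5342 -0.2752  0.091 ]
ledge 0.19 [193.1 286.9] [ 0.5591 -0.1608  0.091 ]
step 0.88 [201.1 316.9] [ 0.5312 -0.266   0.091 ]
nose 0.72 [198.3 268.7] [ 0.5411 -0.0971  0.085 ]
carrier 0.64 [197.5 297.9] [ 0.5449 -0.1998  0.085 ]
block 0.89 [196.4 288.6] [ 0.5472 -0.1668  0.091 ]
mouth 0.95 [181.6 208.7] [0.5996 0.1149 0.085 ]
track_end 0.89 [173.9 154.2] [0.6258 0.3076 0.085 ]
track_end 0.38 [130.4 204.9] [0.7893 0.1334 0.085 ]
deck 0.72 [253.4 311.3] [ 0.3581 -0.2533  0.    ]
deck 0.63 [193.7 225.2] [0.5764 0.0613 0.    ]
stand 0.64 [198.1 251.6] [ 0.5607 -0.0359  0.    ]
tube_rack 0.83 [158.3 288.8] [ 0.6881 -0.1682  0.085 ]
tube_rack 0.27 [198.8 300.5] [ 0.5403 -0.209   0.085 ]
tip_box 0.75 [128.5 207.4] [0.7966 0.1246 0.085 ]
scene [ 1.1757 -0.5978  1.0361] 449.97811790518745
ledge 0.72 [255.6 238.1] [ 0.5341 -0.2837  0.091 ]
ledge 0.44 [233.7 277.6] [ 0.531  -0.1568  0.091 ]
step 0.97 [248.2 248.7] [ 0.529 -0.248  0.091]
nose 0.72 [232.7 300.8] [ 0.5598 -0.0993  0.085 ]
carrier 0.7 [248.1 264.4] [ 0.5
[... 320 characters left out ...]
85 ]
deck 0.84 [232.9 345.4] [0.5806 0.0553 0.    ]
stand 0.67 [242.4 322.9] [ 0.5712 -0.0229  0.    ]
tube_rack 0.95 [277.8 311.2] [ 0.6941 -0.1652  0.085 ]
tip_box 0.92 [252.8 423.6] [0.7993 0.1292 0.085 ]
{'time_s': 1.2, 'joint_pos': array([-76.3918,  21.6175,   4.6419,  73.0176,   0.0007,  83.6801]), 'joint_velocities': array([ 0.0475,  0.0871,  0.0399, -0.0015,  0.0052,  0.1107]), 'joint_torque': array([  0.0001, -46.3526,  27.0157,   0.0003,  -0.    ,   0.    ]), 'position': array([ 0.196 , -0.5406,  0.3039]), 'ee_rot': array([179.9932,   0.0001,  19.9281]), 'contact_force': array([-0.1009, -0.7274, -0.7803]), 'ft_torque': array([-0.0029, -0.0088,  0.0221]), 'width': 1.001993220771466}
```

View pics/top1.png

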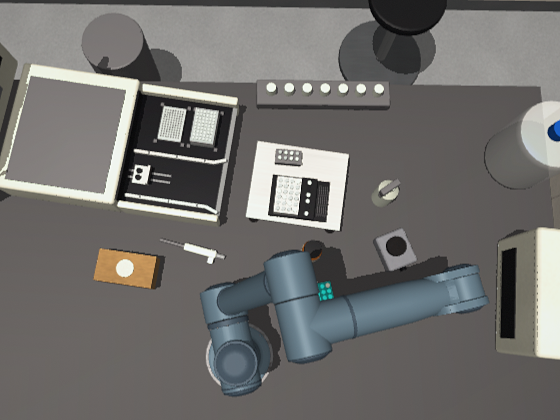

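View pics/scene1.png

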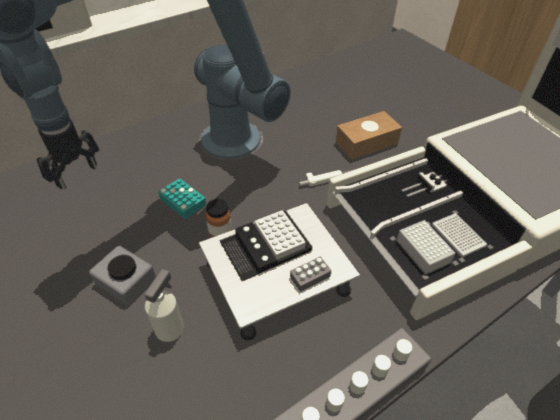

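Run:
```python
import cv2
a=cv2.imread('pics/top1.png')[130:260,140:340];cv2.imwrite('pics/top1c.png',cv2.resize(a,None,fx=4,fy=4,interpolation=cv2.INTER_CUBIC))
a=cv2.imread('pics/scene1.png')[150:310,200:460];cv2.imwrite('pics/scene1c.png',cv2.resize(a,None,fx=3,fy=3,interpolation=cv2.INTER_CUBIC))
```

```text
(no output)
```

View pics/top1c.png

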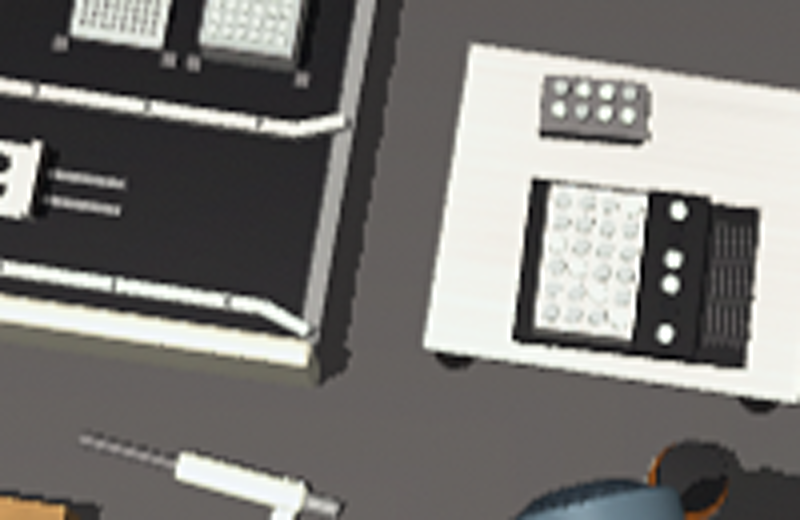

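View pics/scene1c.png

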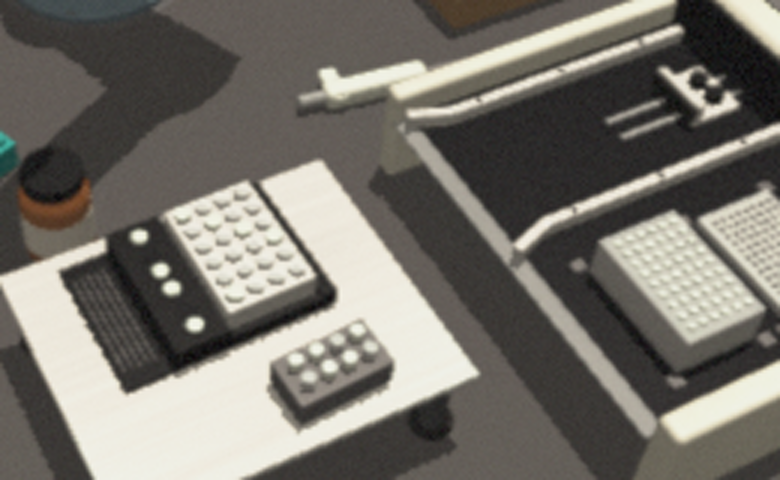

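The top view shows the loaded carrier on the white stand, nose around crop (525,260) and ledge around (735,285). The end stop is on the deck near full-image px (140,175). There are two block candidates: the silver one at top px (289,196), in the carrier, and a turquoise one at top (325,291) / scene (182,197). The silver one in the black carrier is the one I want.

Run:
```python
from h import *
np.set_printoptions(precision=4,suppress=True)
c=cam('wrist','w1.png')
s=bot.sense()
from scipy.spatial.transform import Rotation as Ro
R=Ro.from_euler('xyz',s['ee_rot'],degrees=True).as_matrix()
T=np.array(c['extrinsics']);o=-T[:3,:3].T@T[:3,3]
print(R.T@(o-s['position']), (T[:3,:3]@R).T, c['fx'])
c=cam('top')
def P(x,y,z): return ray(c,((y+.5)/4+130-.5,(x+.5)/4+140-.5),z)[:2]
print('stand edge',P(470,42,.085),P(425,347,.085))
print('nose wall top',P(533,180,.105),P(515,342,.105))
print('ledge rear',P(760,208,.091),P(745,367,.091))
print('deck edge',P(352,115,.085),P(310,335,.085))
print('rail near',P(0,268,.101),P(225,300,.101)); print('rail far',P(0,85,.101),P(260,125,.101))
print('stop face',P(44,145,.11),P(35,217,.11))
```

```text
[ 0.0731 -0.0014 -0.0696] [[ 0.0007 -0.9581 -0.2863]
 [ 1.      0.0006  0.0004]
 [-0.0002 -0.2863  0.9581]] 311.34600424766404
stand edge [ 0.7548 -0.0546] [ 0.4758 -0.0178]
nose wall top [ 0.6218 -0.111 ] [ 0.477  -0.0959]
ledge rear [ 0.6021 -0.3119] [ 0.4592 -0.2964]
deck edge [0.6856 0.0498] [0.4856 0.0826]
rail near [0.5394 0.3512] [0.5127 0.1556]
rail far [0.705  0.3595] [0.6707 0.1296]
stop face [0.6479 0.3164] [0.583  0.3212]
```

```bash
cat >> h.py <<'E'
def plan(tgt,yaw,N,p=None,y0=None,grip=0):
    s=bot.sense()
    p=np.array(s['position'] if p is None else p);y0=s['ee_rot'][2] if y0 is None else y0
    d=(np.array(tgt)-p)/N; dy=(yaw-y0)/N; rows=[]
    for i in range(N):
        a=np.radians(y0+dy*i);X=np.array([np.cos(a),np.sin(a),0]);Y=np.array([np.sin(a),-np.cos(a),0])
        rows.append([grip,[round(100*float(d@X),2),round(100*float(d@Y),2),round(-100*d[2],2)],round(-np.radians(dy),3)])
    print('step mm',1000*np.linalg.norm(d))
    for i in range(0,N,10): print(rows[i:i+10])
E
python3 - <<'E'
from h import *
plan([.57,0,.37],82,18)
E
```

```text
step mm 36.70427184000989
[[0, [2.98, -2.12, np.float64(-0.37)], np.float64(-0.06)], [0, [3.1, -1.93, np.float64(-0.37)], np.float64(-0.06)], [0, [3.21, -1.74, np.float64(-0.37)], np.float64(-0.06)], [0, [3.31, -1.55, np.float64(-0.37)], np.float64(-0.06)], [0, [3.4, -1.34, np.float64(-0.37)], np.float64(-0.06)], [0, [3.47, -1.14, np.float64(-0.37)], np.float64(-0.06)], [0, [3.53, -0.93, np.float64(-0.37)], np.float64(-0.06)], [0, [3.58, -0.71, np.float64(-0.37)], np.float64(-0.06)], [0, [3.62, -0.5, np.float64(-0.37)], np.float64(-0.06)], [0, [3.64, -0.28, np.float64(-0.37)], np.float64(-0.06)]]
[[0, [3.65, -0.06, np.float64(-0.37)], np.float64(-0.06)], [0, [3.65, 0.16, np.float64(-0.37)], np.float64(-0.06)], [0, [3.63, 0.38, np.float64(-0.37)], np.float64(-0.06)], [0, [3.6, 0.6, np.float64(-0.37)], np.float64(-0.06)], [0, [3.56, 0.81, np.float64(-0.37)], np.float64(-0.06)], [0, [3.5, 1.03, np.float64(-0.37)], np.float64(-0.06)], [0, [3.44, 1.24, np.float64(-0.37)], np.float64(-0.06)], [0, [3.36, 1.44, np.float64(-0.37)], np.float64(-0.06)]]
```

apply_moves([
  [0,[3.0,-2.1,-0.4],-0.06],
  [0,[3.1,-1.9,-0.4],-0.06],
  [0,[3.2,-1.7,-0.4],-0.06],
  [0,[3.3,-1.6,-0.4],-0.06],
  [0,[3.4,-1.3,-0.4],-0.06],
  [0,[3.5,-1.1,-0.4],-0.06],
  [0,[3.5,-0.9,-0.4],-0.06],
  [0,[3.6,-0.7,-0.4],-0.06],
  [0,[3.6,-0.5,-0.4],-0.06],
  [0,[3.6,-0.3,-0.4],-0.06],
])

```text
time_s: 2.13
position: [0.4062, -0.2344, 0.3433]
ee_rot: [179.8, 0.1, 55.1]
contact_force: [1.1, -0.4, 0.3]
width: 0.998
```

apply_moves([
  [0,[3.7,-0.1,-0.4],-0.06],
  [0,[3.7,0.2,-0.4],-0.06],
  [0,[3.6,0.4,-0.4],-0.06],
  [0,[3.6,0.6,-0.4],-0.06],
  [0,[3.6,0.8,-0.4],-0.06],
  [0,[3.5,1.0,-0.4],-0.06],
  [0,[3.4,1.2,-0.4],-0.06],
  [0,[3.4,1.4,-0.4],-0.06],
  [0,[0,0,0],0],
])

```text
time_s: 2.88
position: [0.5748, 0.0304, 0.378]
ee_rot: [179.5, 0.1, 84.5]
contact_force: [-0.5, -0.1, 0.0]
width: 1.0
```

Run:
```python
from h import *
np.set_printoptions(precision=4,suppress=True)
c=cam('wrist','w2.png')
H=dict(nose=.085,mouth=.085,track_end=.085,deck=0,stand=0)
for k,z in H.items():
    for d in landmark_of('wrist',k)[:3]:
        print(k,round(d['conf'],2),np.array(d['position']).round(1),ray(c,d['position'],z))
s=bot.sense();print(s['time_s'],s['position'],s['ee_rot'],s['contact_force'])
```

```text
nose 0.76 [277.8 269.7] [ 0.5549 -0.1     0.085 ]
mouth 0.94 [108.  279.4] [0.5871 0.1092 0.085 ]
mouth 0.68 [340.2 168.1] [ 0.4043 -0.1827  0.085 ]
mouth 0.35 [ 93.8 113.1] [0.4078 0.1412 0.085 ]
deck 0.96 [145.7 278.4] [0.5824 0.0597 0.    ]
3.1833 [0.5717 0.024  0.3781] [179.6555   0.3296  83.9084] [-1.6278  0.4937  0.2307]
```

View pics/w2.png

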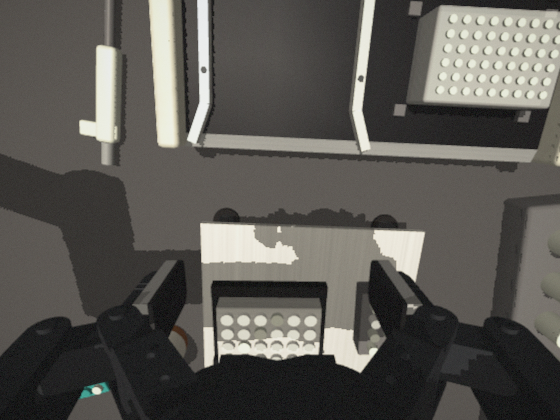

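The wrist view shows the deck gap edge at row ~143, the rails at columns ~205 and ~360, and the flare ends at rows ~100 to 150. The stand's gap edge is at row ~227 and the carrier's nose at row ~283.

Run:
```python
import cv2
a=cv2.imread('pics/w2.png')[0:160,180:380];cv2.imwrite('pics/w2c.png',cv2.resize(a,None,fx=3.75,fy=3.75,interpolation=cv2.INTER_CUBIC))
a=cv2.imread('pics/w2.png')[210:360,180:440];cv2.imwrite('pics/w2d.png',cv2.resize(a,None,fx=3,fy=3,interpolation=cv2.INTER_CUBIC))
```

```text
(no output)
```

View pics/w2c.png

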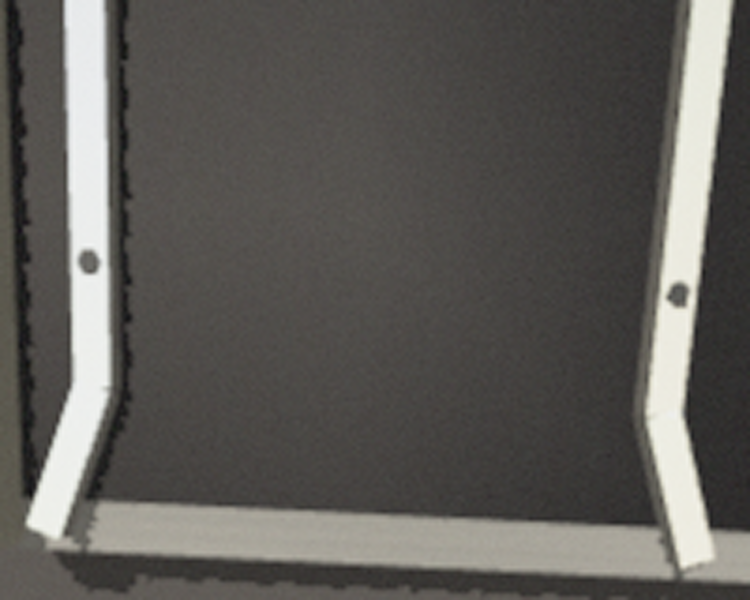

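View pics/w2d.png

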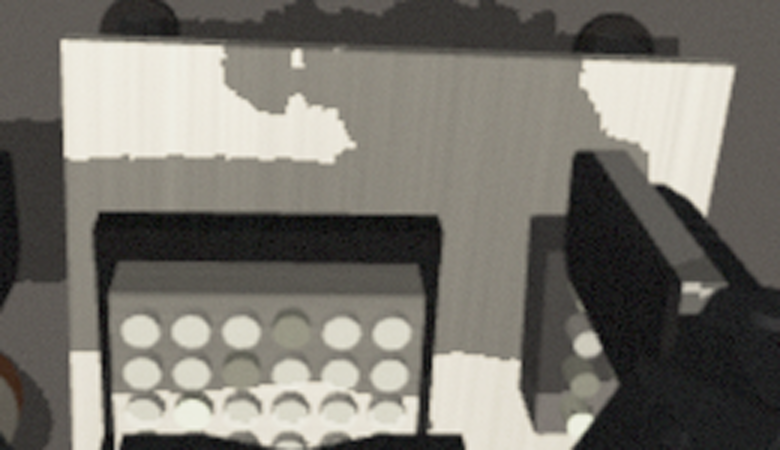

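Run:
```python
from h import *
np.set_printoptions(precision=4,suppress=True)
c=cam('wrist')
def P(x,y,z,f,ox,oy): return ray(c,((y+.5)/f+oy-.5,(x+.5)/f+ox-.5),z)[:2]
A=lambda x,y,z:P(x,y,z,3.75,180,0); B=lambda x,y,z:P(x,y,z,3,180,210)
def ang(p,q): d=q-p; return np.degrees(np.arctan2(d[1],d[0])),np.linalg.norm(d)
for n,p,q in [('railL',A(112,385,.101),A(103,0,.101)),('railR',A(647,415,.101),A(692,0,.101)),('lip',A(85,500,.085),A(750,530,.085)),('edge',A(50,545,.08),A(690,578,.08)),('nose',B(98,214,.105),B(440,218,.105)),('stand',B(62,40,.085),B(735,66,.085))]:
    print(n,p,q,ang(p,q), (p+q)/2)
```

```text
railL [0.5112 0.1151] [0.5247 0.2082] (np.float64(81.74140372984444), np.float64(0.09406440527985326)) [0.518  0.1617]
railR [0.6606 0.0912] [0.6758 0.1925] (np.float64(81.48589804639747), np.float64(0.1024144095835932)) [0.6682 0.1418]
lip [0.4944 0.0842] [0.6945 0.0539] (np.float64(-8.601317905880396), np.float64(0.2023662770055923)) [0.5945 0.0691]
edge [0.4801 0.0717] [0.6773 0.0405] (np.float64(-9.010697538310355), np.float64(0.1995882352825)) [0.5787 0.0561]
nose [ 0.4802 -0.0927] [ 0.6205 -0.1099] (np.float64(-7.012920477615446), np.float64(0.14139138688660455)) [ 0.5503 -0.1013]
stand [ 0.4731 -0.0225] [ 0.7496 -0.064 ] (np.float64(-8.5378893136217), np.float64(0.27963433632371665)) [ 0.6113 -0.0432]
```

Run:
```python
from h import *
plan([.5305,-.2756,.22],83.5,10)
```

```text
step mm 34.12124213280717
[[0, [-3.02, -0.09, np.float64(1.58)], np.float64(0.001)], [0, [-3.02, -0.09, np.float64(1.58)], np.float64(0.001)], [0, [-3.02, -0.09, np.float64(1.58)], np.float64(0.001)], [0, [-3.02, -0.08, np.float64(1.58)], np.float64(0.001)], [0, [-3.02, -0.08, np.float64(1.58)], np.float64(0.001)], [0, [-3.02, -0.08, np.float64(1.58)], np.float64(0.001)], [0, [-3.02, -0.08, np.float64(1.58)], np.float64(0.001)], [0, [-3.02, -0.08, np.float64(1.58)], np.float64(0.001)], [0, [-3.02, -0.07, np.float64(1.58)], np.float64(0.001)], [0, [-3.02, -0.07, np.float64(1.58)], np.float64(0.001)]]
```

apply_moves([
  [0,[-3,-0.1,1.5],0],
  [0,[-3,-0.1,1.5],0],
  [0,[-3,-0.1,1.5],0],
  [0,[-3,-0.1,1.5],0],
  [0,[-3,-0.1,1.5],0],
  [0,[-3,-0.1,1.5],0],
  [0,[-3,-0.1,1.5],0],
  [0,[-3,-0.1,1.5],0],
  [0,[-3,-0.1,1.5],0],
  [0,[0,0,0],0],
])

```text
time_s: 4.07
position: [0.5258, -0.2638, 0.2424]
ee_rot: [179.2, 0.3, 83.1]
contact_force: [0.5, -0.6, -1.2]
width: 0.999
```

Run:
```python
from h import *
np.set_printoptions(precision=4,suppress=True)
c=cam('wrist','w3.png')
for k,z in dict(ledge=.091,step=.091,carrier=.085,block=.091,nose=.085).items():
    for d in landmark_of('wrist',k)[:2]:
        print(k,round(d['conf'],2),np.array(d['position']).round(1),ray(c,d['position'],z))
s=bot.sense();print(s['time_s'],s['position'],s['ee_rot'],s['contact_force'])
```

```text
ledge 0.82 [238.1 287.3] [ 0.5334 -0.2825  0.091 ]
step 0.59 [204.3 287.2] [ 0.5363 -0.2557  0.091 ]
step 0.21 [236.4 283.8] [ 0.5309 -0.2808  0.091 ]
carrier 0.85 [127.9 286.5] [ 0.5421 -0.2015  0.085 ]
block 0.68 [ 62.6 286.2] [ 0.5463 -0.1603  0.091 ]
4.3667 [ 0.5294 -0.2578  0.2467] [178.828    0.3068  83.565 ] [ 0.6869 -0.4314 -0.0315]
```

View pics/w3.png

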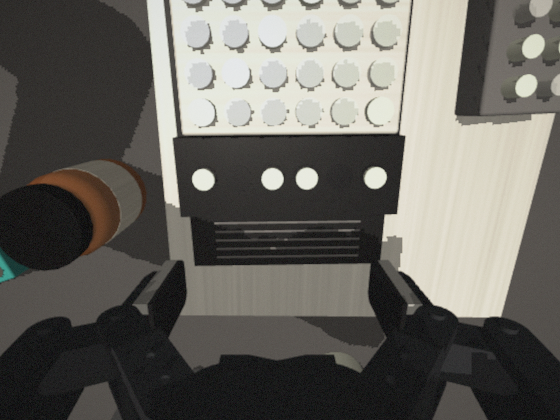

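The wrist view shows the tube row at rows 137–212 and the bare ledge at rows 212–265, columns 195–382. The silver block is in the nest. The carrier centre is at column ~288, the fingers' centre at ~278.

apply_moves([
  [0,[-1,0.2,1.5],0],
  [0,[-1,0.2,1.5],0],
  [0,[0,0,1.5],0],
  [0,[0,0,1.5],0],
  [0,[0,0,1],0],
  [0,[0,0,0],0],
])

```text
time_s: 4.87
position: [0.5386, -0.274, 0.1817]
ee_rot: [178.1, 0.6, 84.2]
contact_force: [-0.8, -0.5, -0.3]
width: 0.998
```

Run:
```python
from h import *
np.set_printoptions(precision=4,suppress=True)
c=cam('wrist','w4.png')
s=bot.sense();print(s['time_s'],s['position'],s['ee_rot'],s['contact_force'],s['joint_pos'])
```

```text
4.9167 [ 0.5389 -0.274   0.1827] [178.0898   0.6062  84.2474] [ 0.6988 -0.4347  0.3461] [-33.0982  26.9363  -5.5912  55.4974   0.3391  62.6502]
```

View pics/w4.png

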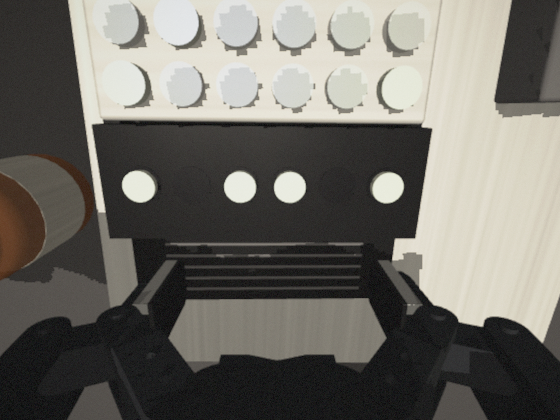

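apply_moves([
  [0,[0,0,0],0],
  [0,[0,0,0],0],
  [0,[0,0,0],0],
  [0,[0,0,0],0],
  [0,[0,0,0],0],
])

```text
time_s: 5.33
position: [0.5412, -0.2735, 0.1872]
ee_rot: [177.8, 0.8, 84.4]
contact_force: [0.2, -0.3, 0.1]
width: 0.999
```

Run:
```python
from h import *
np.set_printoptions(precision=4,suppress=True)
s=bot.sense();print(s['time_s'],s['position'],s['ee_rot'],s['contact_force'],s['joint_pos'],s['joint_velocities'])
```

```text
5.3333 [ 0.5412 -0.2735  0.1872] [177.7707   0.7666  84.3888] [ 0.2028 -0.3091  0.082 ] [-32.9387  26.69    -5.2899  55.6878   0.3427  62.6645] [ 0.0828 -0.5278  0.5475  0.1528  0.0181  0.1002]
```

apply_moves([
  [0,[0,0,-3],0],
  [0,[0,0,-3],0],
  [0,[0,0,-3],0],
  [0,[0,0,-3],0],
  [0,[0,0,-3],0],
])

```text
time_s: 5.75
position: [0.5318, -0.269, 0.3352]
ee_rot: [178.6, 0.4, 84.4]
contact_force: [1.2, -0.9, 0.2]
width: 0.996
```

Run:
```python
from h import *
np.set_printoptions(precision=4,suppress=True)
for i in range(3):
    s=bot.sense();print(s['time_s'],s['position'],s['ee_rot'],s['joint_pos'],s['joint_velocities']); imaging.read_camera('wrist')
```

```text
5.75 [ 0.5318 -0.269   0.3352] [178.5763   0.351   84.3585] [-33.0675  22.7756  10.938   76.737    0.3442  62.5739] [-0.364  -3.9832 49.7957 53.4021 -0.0567 -0.2778]
5.8 [ 0.5333 -0.2701  0.3425] [178.0433   0.6328  84.3513] [-33.0697  22.5132  11.5993  77.0579   0.3395  62.5742] [ 0.0184 -1.0079 -2.4572 -8.1261  0.0872  0.0954]
5.85 [ 0.534  -0.2704  0.3403] [178.0025   0.652   84.3515] [-33.066   22.5696  11.3558  76.713    0.3411  62.5773] [ 0.0021  1.9181 -5.6621 -4.768   0.0394 -0.0027]
```

apply_moves([
  [0,[0,0,-4],0],
  [0,[0,0,-4],0],
  [0,[0,0,-4],0],
  [0,[0,0,-4],0],
  [0,[0,0,-4],0],
  [0,[0,0,0],0],
])

```text
time_s: 6.4
position: [0.5225, -0.2648, 0.517]
ee_rot: [-179.9, -0.4, 84.3]
contact_force: [0.0, 0.9, 0.4]
width: 0.997
```

```bash
cat > st.py <<'E'
from h import *
np.set_printoptions(precision=4,suppress=True)
for i in range(3):
    s=bot.sense();print(s['time_s'],s['position'],s['ee_rot'],s['contact_force']); imaging.read_camera('wrist')
E
python3 st.py
```

```text
6.4 [ 0.5225 -0.2648  0.517 ] [-179.9108   -0.4319   84.3151] [0.0134 0.94   0.4196]
6.45 [ 0.5229 -0.2651  0.5139] [-179.7375   -0.5221   84.3145] [ 0.6052 -0.0193 -0.0799]
6.5 [ 0.5229 -0.265   0.5111] [-179.494    -0.6524   84.3126] [ 0.742  -0.5191 -0.8844]
```

apply_moves([
  [0,[-0.5,0.3,4.1],0.01],
])

```text
time_s: 6.63
position: [0.526, -0.2697, 0.4783]
ee_rot: [-179.9, -0.4, 83.8]
contact_force: [1.1, -1.0, 2.6]
width: 0.998
```

```bash
python3 st.py
```

```text
6.6333 [ 0.526  -0.2697  0.4783] [-179.9384   -0.4298   83.8059] [ 1.1268 -0.9896  2.5519]
6.6833 [ 0.5199 -0.2663  0.4557] [-177.7524   -1.5116   83.7146] [  1.7067  -1.0763 -12.7496]
6.7333 [ 0.5179 -0.2649  0.4537] [-177.0148   -1.91     83.7146] [ 0.08    0.3369 -4.6755]
```

apply_moves([
  [0,[-0.5,0.3,4.1],0],
])

```text
time_s: 6.87
position: [0.5229, -0.2704, 0.4381]
ee_rot: [-178.4, -1.2, 83.8]
contact_force: [1.1, -0.2, 2.7]
width: 0.999
```

```bash
python3 st.py
```

```text
6.8667 [ 0.5229 -0.2704  0.4381] [-178.4302   -1.2096   83.7985] [ 1.083  -0.1876  2.6894]
6.9167 [ 0.518  -0.2677  0.4218] [-176.8109   -2.0144   83.7281] [ -5.5076   3.4899 -15.0973]
6.9667 [ 0.5189 -0.2682  0.4238] [-176.8491   -2.0044   83.7176] [-1.48    0.5471 -2.2313]
```

apply_moves([
  [0,[-0.3,0.3,4.1],0],
])

```text
time_s: 7.1
position: [0.5267, -0.2743, 0.4023]
ee_rot: [-178.8, -1.0, 83.8]
contact_force: [1.4, -1.1, 2.3]
width: 0.999
```

```bash
python3 st.py
```

```text
7.1 [ 0.5267 -0.2743  0.4023] [-178.7588   -1.0333   83.7793] [ 1.4384 -1.0829  2.2777]
7.15 [ 0.5212 -0.2709  0.3849] [-177.2473   -1.8067   83.7342] [ -4.7249   3.4209 -15.2134]
7.2 [ 0.5208 -0.2706  0.3859] [-177.0165   -1.9303   83.7233] [-1.326   0.6485 -2.1352]
```

apply_moves([
  [0,[0,0,4.1],0],
])

```text
time_s: 7.33
position: [0.5271, -0.2744, 0.3637]
ee_rot: [-178.8, -1.0, 83.8]
contact_force: [1.8, -2.0, 1.8]
width: 1.0
```

```bash
python3 st.py
```

```text
7.3333 [ 0.5271 -0.2744  0.3637] [-178.8334   -0.9912   83.7659] [ 1.8178 -1.9713  1.7908]
7.3833 [ 0.521  -0.2702  0.3476] [-177.4687   -1.7037   83.7458] [ -5.6893   3.6666 -13.7375]
7.4333 [ 0.5205 -0.2699  0.3487] [-177.2468   -1.8187   83.7405] [ 0.1353 -0.0503 -1.1519]
```

apply_moves([
  [0,[-0.2,0.3,2.5],0],
  [0,[-0.2,0.3,2.5],0],
  [0,[-0.2,0.3,2.5],0],
  [0,[-0.2,0.3,2.5],0],
  [0,[0,0.2,2],0],
  [0,[0,0.1,2],0],
])

```text
time_s: 7.98
position: [0.5718, -0.303, 0.2685]
ee_rot: [176.7, 1.3, 83.8]
contact_force: [0.5, -0.5, 0.4]
width: 1.0
```

```bash
python3 st.py
```

```text
7.9833 [ 0.5718 -0.303   0.2685] [176.7297   1.312   83.7835] [ 0.452  -0.5496  0.4179]
8.0333 [ 0.5721 -0.3031  0.2657] [176.7975   1.2741  83.7847] [ 0.5414 -0.2382 -0.1266]
8.0833 [ 0.5706 -0.3022  0.2659] [176.9816   1.1838  83.7922] [-0.7925 -0.0025  0.0879]
```

apply_moves([
  [0,[0,0,-4],0],
  [0,[0,0,-4],0],
  [0,[0,0,-4],0],
  [0,[0,0,-4],0],
  [0,[0,0,-4],0],
  [0,[0,0,0],0],
])

```text
time_s: 8.63
position: [0.5598, -0.2963, 0.4819]
ee_rot: [175.7, 1.9, 83.8]
contact_force: [-0.5, -0.6, 1.6]
width: 0.998
```

```bash
python3 st.py;python3 st.py
```

```text
8.6333 [ 0.5598 -0.2963  0.4819] [175.6747   1.8659  83.7681] [-0.5055 -0.609   1.6469]
8.6833 [ 0.5603 -0.2966  0.4802] [175.6795   1.8625  83.7739] [ 0.1661 -0.328   1.6968]
8.7333 [ 0.5603 -0.2966  0.4761] [175.9781   1.7083  83.7819] [ 0.3169 -0.5819 -0.0766]
8.7833 [ 0.56   -0.2964  0.4725] [176.3058   1.5364  83.7935] [ 0.2076 -0.2765 -0.8481]
8.8333 [ 0.5597 -0.2962  0.4697] [176.5789   1.3937  83.7945] [-0.848  -0.0645 -0.5036]
8.8833 [ 0.5593 -0.296   0.4678] [176.779    1.2901  83.7968] [-0.0685  0.0977 -0.3675]
```

apply_moves([
  [0,[0,0,-4],0],
  [0,[0,0,4.1],0],
])

```text
time_s: 9.1
position: [0.5589, -0.2958, 0.4798]
ee_rot: [177.2, 1.1, 83.8]
contact_force: [2.1, -1.1, 11.7]
width: 0.998
```

```bash
python3 st.py;python3 st.py
```

```text
9.1 [ 0.5589 -0.2958  0.4798] [177.2193   1.0634  83.809 ] [ 2.087  -1.0757 11.6923]
9.15 [ 0.5548 -0.2927  0.4563] [179.3384  -0.0533  83.8454] [ -2.2414   1.5706 -14.1358]
9.2 [ 0.5539 -0.2923  0.4512] [179.9419  -0.3656  83.8373] [-0.1793 -1.2773 -4.2305]
9.25 [ 0.554  -0.2925  0.4526] [179.8095  -0.2938  83.8299] [ 0.117  -0.3723 -0.3627]
9.3 [ 0.5543 -0.2927  0.4548] [179.5742  -0.1695  83.8284] [-0.4434 -0.1834  1.2074]
9.35 [ 0.5546 -0.2928  0.4568] [179.3639  -0.0635  83.8336] [ 0.2209 -0.6348  0.0647]
```

apply_moves([
  [0,[0.3,-0.4,4.1],0],
])

```text
time_s: 9.48
position: [0.5552, -0.2923, 0.43]
ee_rot: [178.2, 0.6, 83.8]
contact_force: [1.8, -1.8, 3.1]
width: 1.002
```

```bash
python3 st.py;python3 st.py
```

```text
9.4833 [ 0.5552 -0.2923  0.43  ] [178.1567   0.5698  83.8083] [ 1.7877 -1.7561  3.0567]
9.5333 [ 0.5463 -0.2858  0.4071] [-179.6526   -0.5855   83.8393] [  0.4591   0.508  -12.4918]
9.5833 [ 0.5437 -0.2841  0.4042] [-178.8062   -1.0166   83.8323] [-2.0223 -0.216  -5.4136]
9.6333 [ 0.5473 -0.2867  0.4118] [-179.6165   -0.5917   83.8321] [-0.1668  0.6661  0.6431]
9.6833 [ 0.5508 -0.289   0.419 ] [179.5079  -0.1391  83.8377] [ 0.8624 -0.8822  1.7706]
9.7333 [ 0.5531 -0.2906  0.4238] [178.9073   0.1773  83.833 ] [0.6282 0.1866 1.5839]
```

apply_moves([
  [0,[0.2,-0.5,4.1],0],
])

```text
time_s: 9.87
position: [0.5569, -0.2936, 0.4003]
ee_rot: [177.0, 1.2, 83.8]
contact_force: [1.1, -1.2, 1.4]
width: 0.997
```

```bash
python3 st.py
```

```text
9.8667 [ 0.5569 -0.2936  0.4003] [177.0045   1.1653  83.8029] [ 1.0839 -1.2093  1.4384]
9.9167 [ 0.55   -0.289   0.3818] [178.5608   0.3617  83.831 ] [ -1.6101   2.0378 -12.806 ]
9.9667 [ 0.5487 -0.2881  0.3813] [179.0357   0.1083  83.8291] [-1.3402  0.0671 -2.0593]
```

apply_moves([
  [0,[0.2,-0.5,4.1],0],
])

```text
time_s: 10.1
position: [0.5533, -0.2916, 0.3589]
ee_rot: [177.3, 1.0, 83.8]
contact_force: [1.5, -1.8, 1.7]
width: 0.999
```

```bash
python3 st.py
```

```text
10.1 [ 0.5533 -0.2916  0.3589] [177.2579   1.0314  83.8077] [ 1.4904 -1.8221  1.6723]
10.15 [ 0.5453 -0.2863  0.3405] [178.8532   0.2053  83.8236] [ -5.2378   3.1521 -12.5481]
10.2 [ 0.5444 -0.2856  0.3407] [179.209    0.0196  83.8283] [-0.478   1.3724 -2.7687]
```

apply_moves([
  [0,[0.2,0,4.1],0],
])

```text
time_s: 10.33
position: [0.5554, -0.2908, 0.3196]
ee_rot: [177.3, 1.0, 83.8]
contact_force: [2.6, -0.8, 2.2]
width: 1.0
```

```bash
python3 st.py
```

```text
10.3333 [ 0.5554 -0.2908  0.3196] [177.3266   1.0037  83.7842] [ 2.6132 -0.8216  2.2391]
10.3833 [ 0.5509 -0.2873  0.3051] [178.4      0.4204  83.8216] [ -4.9877   3.4652 -10.4044]
10.4333 [ 0.55   -0.2868  0.3061] [178.617    0.3215  83.8311] [-0.835   0.5656 -1.3969]
```

apply_moves([
  [0,[0.2,0,4.1],0],
])

```text
time_s: 10.57
position: [0.5602, -0.2915, 0.2829]
ee_rot: [177.0, 1.2, 83.8]
contact_force: [1.8, -0.6, 1.7]
width: 1.002
```

```bash
python3 st.py
```

```text
10.5667 [ 0.5602 -0.2915  0.2829] [177.0243   1.1581  83.7904] [ 1.8451 -0.5934  1.7209]
10.6167 [ 0.5571 -0.2889  0.2706] [177.8121   0.7286  83.8233] [-1.2702  0.9582 -7.1409]
10.6667 [ 0.5555 -0.288   0.2711] [178.0832   0.6002  83.8299] [-0.5589  0.829  -1.2793]
```

apply_moves([
  [0,[0,-1.2,-3],0],
  [0,[0.3,-1.2,4.1],0],
])

```text
time_s: 10.88
position: [0.5438, -0.2903, 0.2836]
ee_rot: [176.3, 1.5, 83.8]
contact_force: [3.6, -2.0, 2.8]
width: 1.002
```

```bash
python3 st.py
```

```text
10.8833 [ 0.5438 -0.2903  0.2836] [176.3467   1.5292  83.8429] [ 3.5858 -2.0181  2.7886]
10.9333 [ 0.5342 -0.2842  0.2638] [177.8499   0.7404  83.8497] [ -8.2142   3.4038 -12.3566]
10.9833 [ 0.5324 -0.2826  0.2617] [178.3424   0.4573  83.8519] [-1.1508  1.2277 -2.5478]
```

apply_moves([
  [0,[0,0,2.5],0],
])

```text
time_s: 11.12
position: [0.5404, -0.2876, 0.2485]
ee_rot: [177.3, 1.0, 83.8]
contact_force: [1.5, -1.5, 0.7]
width: 1.001
```

```bash
python3 st.py
```

```text
11.1167 [ 0.5404 -0.2876  0.2485] [177.2626   1.0148  83.8395] [ 1.538  -1.5153  0.7467]
11.1667 [ 0.5389 -0.2866  0.2419] [177.6626   0.8034  83.8455] [-0.4314  0.2457 -3.6147]
11.2167 [ 0.5379 -0.2859  0.242 ] [177.8223   0.7211  83.851 ] [0.4728 0.0751 0.2404]
```

apply_moves([
  [0,[0,0,2.5],0],
])

```text
time_s: 11.35
position: [0.5433, -0.2892, 0.2257]
ee_rot: [177.1, 1.1, 83.8]
contact_force: [1.0, 0.1, 0.8]
width: 0.998
```

```bash
python3 st.py
```

```text
11.35 [ 0.5433 -0.2892  0.2257] [177.1202   1.0913  83.85  ] [0.9812 0.086  0.7718]
11.4 [ 0.5417 -0.2881  0.219 ] [177.5051   0.885   83.8533] [-0.3178  0.5547 -4.0556]
11.45 [ 0.5402 -0.2872  0.2189] [177.7203   0.7749  83.8574] [-1.1453 -0.1549  0.0109]
```

apply_moves([
  [0,[0.2,-0.9,2],0],
])

```text
time_s: 11.58
position: [0.536, -0.2868, 0.205]
ee_rot: [177.2, 1.0, 83.9]
contact_force: [1.3, -0.1, 0.9]
width: 0.998
```

```bash
python3 st.py
```

```text
11.5833 [ 0.536  -0.2868  0.205 ] [177.1842   1.0489  83.8756] [ 1.2898 -0.1408  0.937 ]
11.6333 [ 0.5318 -0.2845  0.199 ] [177.7231   0.7919  83.8624] [-2.6561  0.7714 -2.5349]
11.6833 [ 0.5312 -0.2839  0.1991] [177.8637   0.7058  83.8564] [-0.0589 -0.379  -0.7623]
```

apply_moves([
  [0,[0.1,-0.5,2],0],
])

```text
time_s: 11.82
position: [0.5311, -0.2851, 0.1852]
ee_rot: [177.3, 1.0, 83.9]
contact_force: [1.0, -0.3, 0.2]
width: 1.002
```

```bash
python3 st.py
python3 - <<'E'
from h import *
cam('wrist','w5.png')
E
```

```text
11.8167 [ 0.5311 -0.2851  0.1852] [177.2936   0.9878  83.8614] [ 1.028  -0.263   0.1625]
11.8667 [ 0.5277 -0.2832  0.1793] [177.7733   0.7491  83.8527] [-1.2411  0.5881 -2.9315]
11.9167 [ 0.5269 -0.2826  0.1794] [177.9141   0.6683  83.8512] [-1.0909  0.5347 -0.9081]
```

View pics/w5.png

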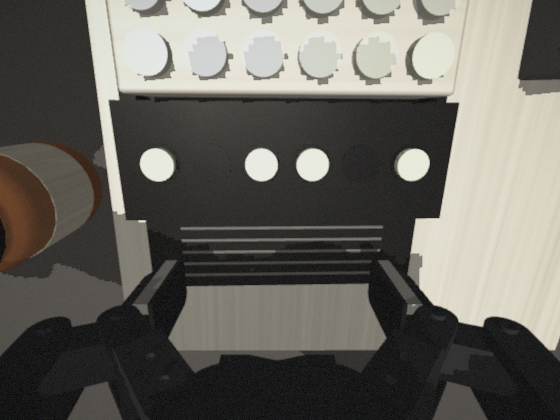

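Run:
```python
from h import *
np.set_printoptions(precision=4,suppress=True)
c=cam('wrist')
print('row rear edge',ray(c,(218,125),.113),ray(c,(217,440),.113))
print('row front',ray(c,(100,112),.113),ray(c,(103,457),.113))
print('ledge rear',ray(c,(284,160),.091),ray(c,(283,405),.091))
print('block rear',ray(c,(92,120),.131),ray(c,(92,460),.131))
s=bot.sense();print(s['position'],s['ee_rot'])
p=s['position']
from scipy.spatial.transform import Rotation as Ro
R=Ro.from_euler('xyz',s['ee_rot'],degrees=True).as_matrix()
for y in (-.0425,.0425):
  for x in (-.011,.011):
    for z in (.06,.073): q=p+R@[x,y,z]; print(x,y,z,q,proj(c,q))
```

```text
row rear edge [ 0.4642 -0.2483  0.113 ] [ 0.6101 -0.2654  0.113 ]
row front [ 0.4717 -0.1979  0.113 ] [ 0.6147 -0.2142  0.113 ]
ledge rear [ 0.4627 -0.2961  0.091 ] [ 0.6038 -0.3138  0.091 ]
block rear [ 0.4832 -0.197   0.131 ] [ 0.6048 -0.2097  0.131 ]
[ 0.5283 -0.2834  0.1813] [177.7097   0.7696  83.8579]
-0.011 -0.0425 0.06 [ 0.4872 -0.2909  0.1198] [300.906  189.5647]
-0.011 -0.0425 0.073 [ 0.4877 -0.2911  0.1068] [286.4318 196.3535]
0.011 -0.0425 0.06 [ 0.4896 -0.269   0.1195] [258.8964 185.7279]
0.011 -0.0425 0.073 [ 0.4901 -0.2693  0.1065] [247.2179 193.1022]
-0.011 0.0425 0.06 [ 0.5717 -0.2999  0.1232] [301.1017 367.8768]
-0.011 0.0425 0.073 [ 0.5722 -0.3002  0.1102] [286.6071 360.8584]
0.011 0.0425 0.06 [ 0.574  -0.2781  0.1229] [259.0834 371.9345]
0.011 0.0425 0.073 [ 0.5745 -0.2783  0.1099] [247.3854 364.3033]
```

apply_moves([
  [0,[0.3,0.3,1.6],0],
])

```text
time_s: 12.15
position: [0.5343, -0.2829, 0.1696]
ee_rot: [177.4, 1.0, 83.8]
contact_force: [1.0, -0.6, 0.7]
width: 0.997
```

```bash
python3 st.py
```

```text
12.15 [ 0.5343 -0.2829  0.1696] [177.3575   0.9769  83.8113] [ 0.9927 -0.5791  0.6551]
12.2 [ 0.5336 -0.2813  0.1652] [177.5886   0.7945  83.8651] [ 1.0432  0.5906 -2.1983]
12.25 [ 0.5325 -0.2808  0.1652] [177.7376   0.7455  83.8864] [-0.3281 -0.1934  0.3965]
```

apply_moves([
  [0,[0.3,0,1],0],
])

```text
time_s: 12.38
position: [0.5345, -0.2794, 0.1582]
ee_rot: [177.5, 0.9, 83.9]
contact_force: [0.7, 0.6, 0.7]
width: 1.004
```

```bash
python3 st.py
```

```text
12.3833 [ 0.5345 -0.2794  0.1582] [177.5212   0.895   83.8524] [0.6738 0.6308 0.7282]
12.4333 [ 0.5333 -0.2778  0.155 ] [177.7219   0.7423  83.8924] [-0.6007  0.1609 -0.6606]
12.4833 [ 0.5326 -0.2775  0.1549] [177.8213   0.7085  83.8989] [-0.6233  0.3686 -0.2207]
```

apply_moves([
  [0,[0.3,0,0.4],0],
])

```text
time_s: 12.62
position: [0.5335, -0.2755, 0.1521]
ee_rot: [177.7, 0.8, 83.9]
contact_force: [1.2, -3.2, 18.1]
width: 0.997
```

```bash
python3 st.py
```

```text
12.6167 [ 0.5335 -0.2755  0.1521] [177.7374   0.8068  83.8684] [ 1.2091 -3.2303 18.0536]
12.6667 [ 0.5336 -0.2755  0.1523] [177.7458   0.9012  83.8901] [-1.5931 -1.6666  3.0043]
12.7167 [ 0.5336 -0.2754  0.1523] [177.7351   0.8663  83.8993] [-0.4402 -1.6782  2.9968]
```

apply_moves([
  [0,[0.3,0,0.4],0],
])

```text
time_s: 12.85
position: [0.5339, -0.275, 0.1519]
ee_rot: [177.7, 1.3, 83.8]
contact_force: [-14.1, -3.0, 42.7]
width: 0.998
```

```bash
python3 st.py
```

```text
12.85 [ 0.5339 -0.275   0.1519] [177.7111   1.2952  83.8305] [-14.0565  -2.9883  42.6529]
12.9 [ 0.5338 -0.275   0.1521] [177.7091   1.3545  83.842 ] [-8.6758 -3.4168 21.0771]
12.95 [ 0.5338 -0.275   0.1521] [177.697    1.3255  83.8459] [-9.2722 -3.6226 21.7399]
```

apply_moves([
  [0,[0.6,0,0.05],0],
])

```text
time_s: 13.08
position: [0.5346, -0.2707, 0.1533]
ee_rot: [177.6, 1.5, 83.7]
contact_force: [0.0, 0.6, -0.6]
width: 1.002
```

```bash
python3 st.py
```

```text
13.0833 [ 0.5346 -0.2707  0.1533] [177.5821   1.4882  83.7384] [ 0.0466  0.559  -0.6021]
13.1333 [ 0.5349 -0.269   0.1531] [177.5558   1.3673  83.8165] [-0.7918  0.933   1.0261]
13.1833 [ 0.5348 -0.2688  0.1524] [177.5921   1.318   83.854 ] [ 1.4682 -0.94    7.095 ]
```

apply_moves([
  [0,[0.8,0,0.05],0],
])

```text
time_s: 13.32
position: [0.5361, -0.263, 0.1524]
ee_rot: [177.5, 1.5, 83.8]
contact_force: [-1.8, -5.7, 4.4]
width: 0.996
```

```bash
python3 st.py
```

```text
13.3167 [ 0.5361 -0.263   0.1524] [177.5286   1.5408  83.7691] [-1.8412 -5.6687  4.4439]
13.3667 [ 0.5365 -0.261   0.1524] [177.5106   1.4116  83.857 ] [-0.1766 -1.7004  6.5215]
13.4167 [ 0.5365 -0.2611  0.1524] [177.5067   1.3874  83.8724] [-0.8184 -0.8055  7.1016]
```

apply_moves([
  [0,[0.8,0,0.05],0.008],
  [0,[0.8,0,0.05],0.008],
])

```text
time_s: 13.63
position: [0.5392, -0.2488, 0.1526]
ee_rot: [177.3, 1.8, 82.8]
contact_force: [-1.8, -4.3, 6.3]
width: 1.002
```

```bash
python3 st.py
python3 - <<'E'
from h import *
cam('wrist','w6.png')
E
```

```text
13.6333 [ 0.5392 -0.2488  0.1526] [177.3481   1.7687  82.7885] [-1.7837 -4.2532  6.3403]
13.6833 [ 0.5395 -0.2474  0.1525] [177.3288   1.692   82.8314] [-0.7867 -1.6586  6.8992]
13.7333 [ 0.5394 -0.2475  0.1525] [177.3283   1.6471  82.8675] [-0.8923 -0.3076  7.0011]
```

View pics/w6.png

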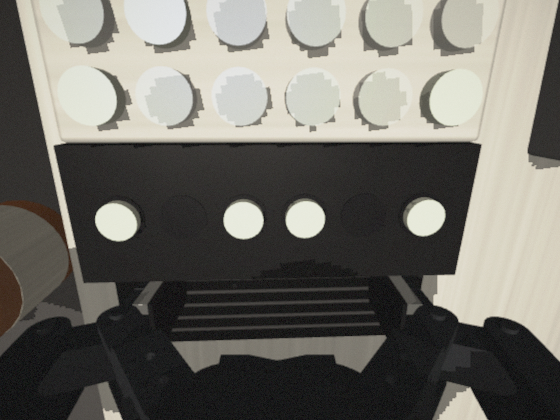

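```bash
cat > meas.py <<'E'
from h import *
import sys
np.set_printoptions(precision=4,suppress=True)
c=cam('wrist')
# args: col,row pairs along tube row rear top edge ends and front ends (z .113)
v=list(map(float,sys.argv[1:]));P=[ray(c,(v[i+1],v[i]),.113)[:2] for i in range(0,len(v),2)]
m=np.array([.5859,.1031]);a=np.radians(81.5);u=np.array([np.cos(a),np.sin(a)]);n=np.array([-u[1],u[0]])
for i in range(0,len(P),2):
    d=P[i+1]-P[i];mid=(P[i]+P[i+1])/2
    print('len',np.linalg.norm(d),'heading',np.degrees(np.arctan2(d[1],d[0]))+90,'mid',mid,'s_from_edge',(mid-m)@u+.047,'lat',(mid-m)@n)
s=bot.sense();d=s['position'][:2]-m;print('tcp s,lat',d@u+.047,d@n,s['time_s'])
E
python3 meas.py 82 283 457 275 57 146 480 143
```

```text
len 0.14704990892164352 heading 82.73862206115396 mid [ 0.5413 -0.2365] s_from_edge -0.2954761296641224 lat -0.006137385579884113
len 0.14371047551689978 heading 83.05237542184018 mid [ 0.5479 -0.1849] s_from_edge -0.24342388731657172 lat -0.004970058355723434
tcp s,lat -0.3066222283542272 -0.005832114212713692 13.8833
```

apply_moves([
  [0,[0.8,-0.08,0.05],0],
  [0,[0.8,-0.08,0.05],0],
  [0,[0.8,-0.08,0.05],0],
])

```text
time_s: 14.13
position: [0.5422, -0.2286, 0.1528]
ee_rot: [177.0, 2.2, 82.6]
contact_force: [-1.1, -4.5, 7.4]
width: 1.002
```

```bash
python3 st.py
```

```text
14.1333 [ 0.5422 -0.2286  0.1528] [177.0171   2.2371  82.6256] [-1.1366 -4.55    7.3909]
14.1833 [ 0.5424 -0.227   0.1528] [177.005    2.1427  82.7016] [ 0.2276 -1.9314  6.4859]
14.2333 [ 0.5424 -0.2271  0.1528] [177.0035   2.0935  82.7165] [-0.6669 -1.1559  8.3692]
```

apply_moves([
  [0,[0.8,-0.08,0.05],0],
  [0,[0.8,-0.08,0.05],0],
  [0,[0.8,-0.08,0.05],0],
])

```text
time_s: 14.53
position: [0.5454, -0.208, 0.1531]
ee_rot: [176.7, 2.7, 82.5]
contact_force: [-0.4, -4.4, 8.0]
width: 1.0
```

```bash
python3 st.py
python3 - <<'E'
from h import *
cam('wrist','w7.png');cam('scene','s7.png')
E
```

```text
14.5333 [ 0.5454 -0.208   0.1531] [176.6748   2.6997  82.4827] [-0.4097 -4.4021  8.0079]
14.5833 [ 0.5456 -0.2065  0.1531] [176.6566   2.6039  82.5613] [-0.3454 -2.8317  6.3916]
14.6333 [ 0.5456 -0.2065  0.1531] [176.6637   2.5514  82.5768] [ 0.3159 -0.6516  8.5994]
```

View pics/w7.png

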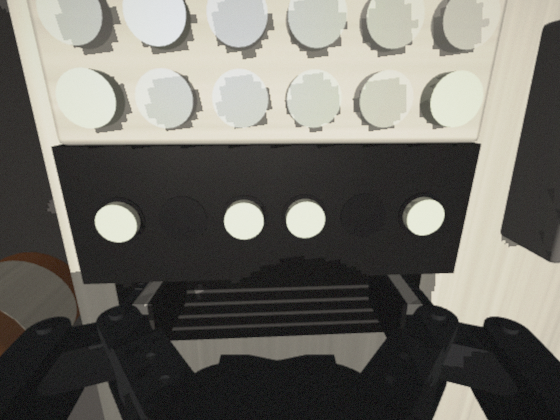

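View pics/s7.png

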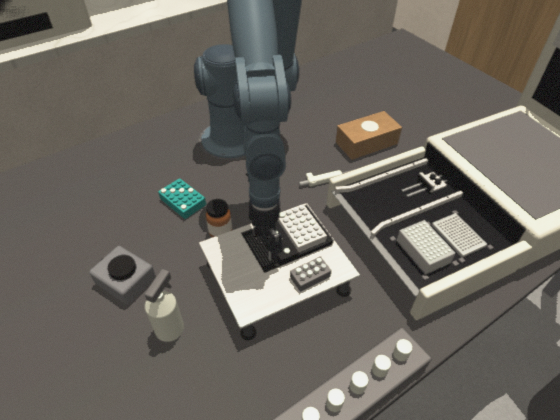

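apply_moves([
  [0,[1.0,-0.2,0.05],0],
  [0,[1.0,-0.2,0.05],0],
  [0,[1.0,-0.2,0.05],0],
])

```text
time_s: 15.03
position: [0.5471, -0.1818, 0.1535]
ee_rot: [176.2, 3.2, 82.3]
contact_force: [-0.4, -5.0, 8.3]
width: 1.001
```

```bash
python3 st.py
```

```text
15.0333 [ 0.5471 -0.1818  0.1535] [176.1696   3.176   82.2591] [-0.4403 -4.9775  8.2976]
15.0833 [ 0.5471 -0.1798  0.1535] [176.17     3.052   82.3553] [-0.2257 -2.2218  8.5296]
15.1333 [ 0.5471 -0.1799  0.1535] [176.1734   2.9963  82.3777] [-0.5241  0.0042  9.7811]
```

apply_moves([
  [0,[1.0,-0.2,0.05],0],
  [0,[1.0,-0.2,0.05],0],
])

```text
time_s: 15.35
position: [0.5483, -0.1635, 0.1538]
ee_rot: [175.8, 3.4, 82.2]
contact_force: [-0.6, -5.2, 8.9]
width: 0.998
```

```bash
python3 st.py
python3 - <<'E'
from h import *
cam('wrist','w8.png');cam('scene','s8.png')
E
```

```text
15.35 [ 0.5483 -0.1635  0.1538] [175.8294   3.4074  82.1613] [-0.5796 -5.1722  8.9482]
15.4 [ 0.5483 -0.1618  0.1538] [175.8166   3.3126  82.2509] [ 0.9613 -2.7446  8.323 ]
15.45 [ 0.5483 -0.1619  0.1537] [175.8237   3.2572  82.2734] [-0.4203  0.4537  9.716 ]
```

View pics/w8.png

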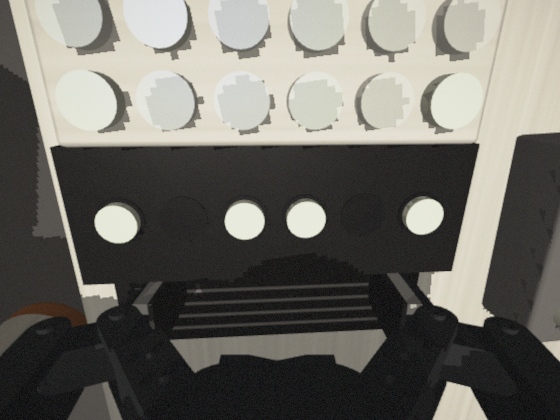

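```bash
python3 meas.py 82 284 455 270 53 147 480 145
```

```text
len 0.14735487242225404 heading 82.35961061078078 mid [ 0.5519 -0.1519] s_from_edge -0.21026473899511666 lat -0.004117091743621945
len 0.144755199997296 heading 82.15504906518534 mid [ 0.5588 -0.1012] s_from_edge -0.15901558878383737 lat -0.0034301978425087735
tcp s,lat -0.22070948746553054 -0.0020336166464424224 15.65
```

View pics/s8.png

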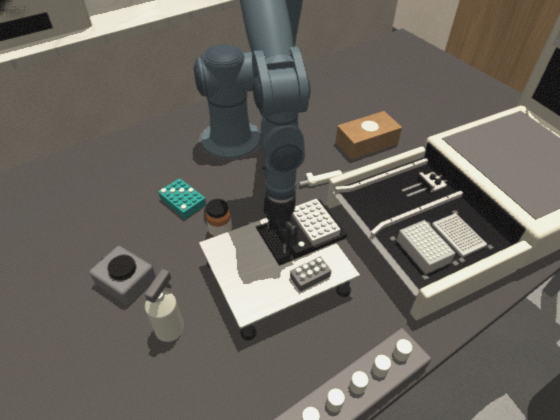

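apply_moves([
  [0,[0.9,-0.14,0.05],0],
  [0,[0.9,-0.14,0.05],0],
  [0,[0.9,-0.14,0.05],0],
])

```text
time_s: 15.9
position: [0.5512, -0.1399, 0.1541]
ee_rot: [175.4, 3.8, 82.0]
contact_force: [-0.9, -5.1, 9.0]
width: 1.002
```

```bash
python3 st.py
python3 - <<'E'
from h import *
cam('scene','s9.png')
E
```

```text
15.9 [ 0.5512 -0.1399  0.1541] [175.3575   3.8332  81.9774] [-0.872  -5.1012  8.9504]
15.95 [ 0.5513 -0.1382  0.1541] [175.3435   3.7247  82.0685] [-0.2778 -3.0465  8.8667]
16.0 [ 0.5513 -0.1383  0.1541] [175.3515   3.6716  82.087 ] [0.1019 0.6291 9.878 ]
```

apply_moves([
  [0,[0.9,-0.12,0.05],0],
  [0,[0.9,-0.12,0.05],0],
  [0,[0.9,-0.12,0.05],0],
])

```text
time_s: 16.35
position: [0.5547, -0.1165, 0.1545]
ee_rot: [174.9, 4.3, 81.8]
contact_force: [-1.1, -5.0, 8.2]
width: 1.002
```

```bash
python3 st.py
python3 - <<'E'
from h import *
cam('wrist','w10.png');c=cam('scene','s10.png')
cv2.imwrite('pics/s10c.png',cv2.resize(c['img'][140:300,200:460,::-1],None,fx=3,fy=3,interpolation=cv2.INTER_CUBIC))
E
```

```text
16.35 [ 0.5547 -0.1165  0.1545] [174.8769   4.3047  81.7982] [-1.0683 -5.0146  8.1875]
16.4 [ 0.5549 -0.1148  0.1545] [174.8582   4.19    81.8864] [-0.2632 -3.81    8.6493]
16.45 [ 0.555  -0.1149  0.1544] [174.8626   4.1384  81.9084] [-0.521  -0.8089 10.8389]
```

View pics/s10c.png

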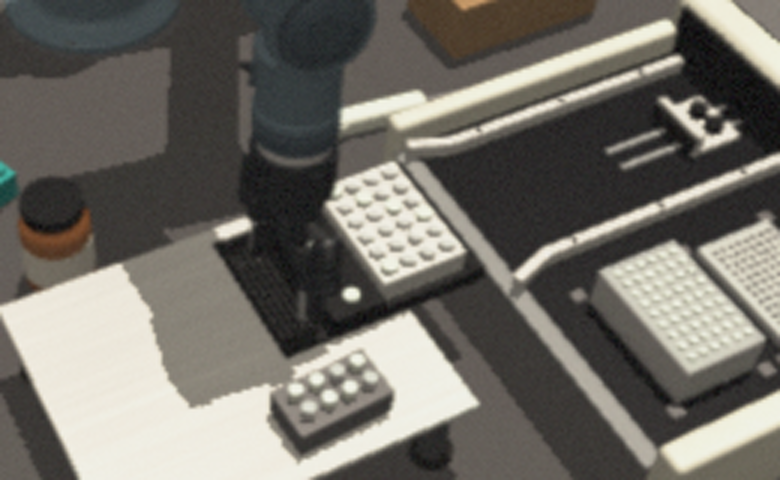

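View pics/w10.png

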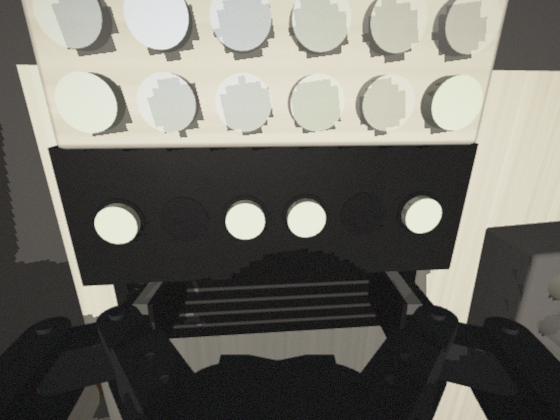

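Carrier is level, nose just at the deck edge (scene crop (480,270)).

apply_moves([
  [0,[0.9,-0.1,0.05],0],
  [0,[0.9,-0.1,0.05],0],
  [0,[0.9,-0.1,0.05],0],
])

```text
time_s: 16.85
position: [0.5591, -0.0932, 0.1549]
ee_rot: [174.4, 4.8, 81.6]
contact_force: [-0.2, -5.3, 10.1]
width: 0.999
```

```bash
python3 st.py
python3 - <<'E'
from h import *
cam('wrist','w11.png');c=cam('scene','s11.png')
cv2.imwrite('pics/s11c.png',cv2.resize(c['img'][140:300,200:460,::-1],None,fx=3,fy=3,interpolation=cv2.INTER_CUBIC))
E
```

```text
16.85 [ 0.5591 -0.0932  0.1549] [174.3762   4.7562  81.602 ] [-0.1861 -5.3404 10.1119]
16.9 [ 0.5594 -0.0915  0.1549] [174.3474   4.6494  81.6916] [-1.3197 -3.1462  8.9899]
16.95 [ 0.5594 -0.0916  0.1548] [174.3573   4.6011  81.7175] [-0.5838 -1.7963  9.4104]
```

View pics/s11c.png

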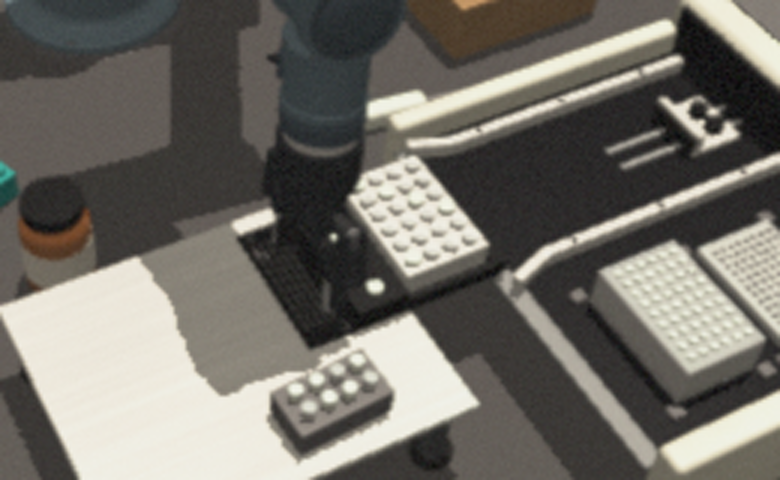

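View pics/w11.png

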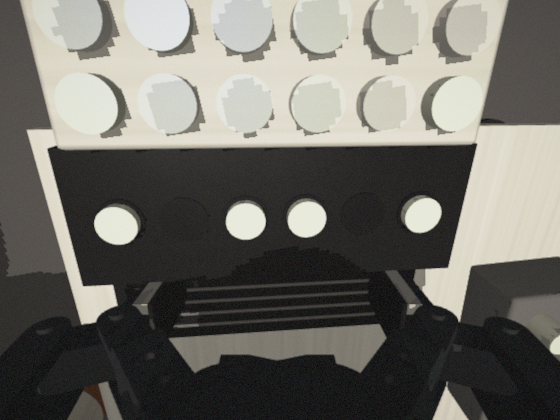

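```bash
python3 meas.py 82 284 453 268 53 149 477 146
python3 - <<'E'
from h import *
np.set_printoptions(precision=1,suppress=True)
c=cam('scene')
a=np.radians(81.5);u=np.array([np.cos(a),np.sin(a)]);n=np.array([-u[1],u[0]]);m=np.array([.5859,.1031])
for s,l in [(7,-90),(47,-76),(7,90),(47,76),(200,-76)]:
    p=m+u*(s-47)/1000+n*l/1000; q=proj(c,[*p,.101]); print(s,l,q,'crop',(q[1]-200)*3,(q[0]-140)*3)
E
```

```text
len 0.14801352569627163 heading 81.3289044070889 mid [ 0.5648 -0.0831] s_from_edge -0.14029376461980864 lat -0.006668063145671967
len 0.14391384904922597 heading 81.5586523398951 mid [ 0.5719 -0.0327] s_from_edge -0.0893500484194402 lat -0.006173895834389305
tcp s,lat -0.1496139702267632 -0.0025648709889787317 17.15
7 -90 [230.7 369.2] crop 507.5350964238077 271.9600607836179
47 -76 [222.3 378.5] crop 535.521121183338 246.98281898748897
7 90 [188.6 335.3] crop 405.9020025351317 145.75689191020783
47 76 [187.5 349.3] crop 448.04141471287966 142.40636659643917
200 -76 [204.8 423. ] crop 668.9062486216817 194.49212041614726
```

apply_moves([
  [0,[0.8,-0.3,0.05],-0.01],
  [0,[0.8,-0.3,0.05],-0.01],
  [0,[0.8,-0.3,0.05],-0.01],
])

```text
time_s: 17.45
position: [0.5591, -0.0723, 0.1555]
ee_rot: [173.8, 5.4, 83.1]
contact_force: [1.2, -4.0, 1.9]
width: 1.005
```

```bash
python3 st.py
python3 - <<'E'
from h import *
cam('wrist','w12.png');c=cam('scene','s12.png')
cv2.imwrite('pics/s12c.png',cv2.resize(c['img'][140:300,200:460,::-1],None,fx=3,fy=3,interpolation=cv2.INTER_CUBIC))
E
```

```text
17.45 [ 0.5591 -0.0723  0.1555] [173.7626   5.3561  83.1197] [ 1.2185 -4.0296  1.9318]
17.5 [ 0.5588 -0.0706  0.1553] [173.7862   5.2372  83.248 ] [ 0.4286 -2.6874  9.3708]
17.55 [ 0.5588 -0.0707  0.1553] [173.8012   5.1963  83.2425] [ 0.905  -1.3898  9.4574]
```

View pics/s12c.png

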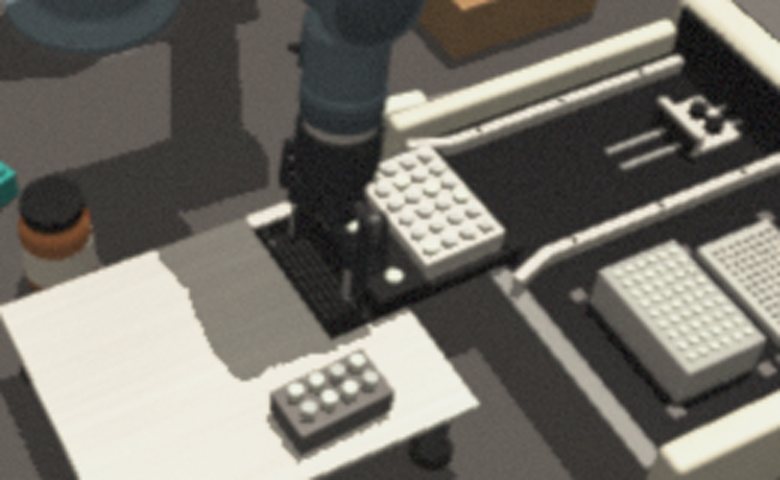

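View pics/w12.png

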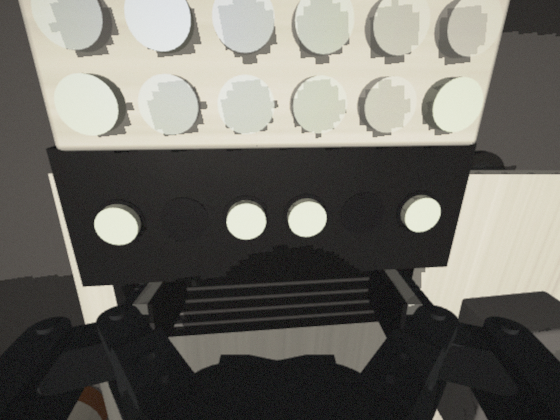

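apply_moves([
  [0,[-0.2,0,-0.5],0],
])

```text
time_s: 17.78
position: [0.5578, -0.0717, 0.1595]
ee_rot: [173.9, 5.1, 83.3]
contact_force: [-0.1, 0.2, -0.1]
width: 1.0
```

```bash
python3 st.py;python3 st.py
python3 - <<'E'
from h import *
cam('wrist','w13.png');c=cam('scene','s13.png')
cv2.imwrite('pics/s13c.png',cv2.resize(c['img'][140:300,200:460,::-1],None,fx=3,fy=3,interpolation=cv2.INTER_CUBIC))
E
```

```text
17.7833 [ 0.5578 -0.0717  0.1595] [173.8953   5.0808  83.2731] [-0.1231  0.2174 -0.148 ]
17.8333 [ 0.5583 -0.0721  0.1609] [173.8029   5.11    83.2485] [-0.9964 -0.2492  0.9159]
17.8833 [ 0.5583 -0.0721  0.1606] [173.7996   5.106   83.2341] [0.8062 0.4643 0.5143]
17.9333 [ 0.558  -0.0721  0.1601] [173.8469   5.1073  83.2341] [ 1.2761 -0.1823 -0.114 ]
17.9833 [ 0.5577 -0.072   0.1598] [173.8867   5.1085  83.2377] [0.1158 0.205  0.0014]
18.0333 [ 0.5576 -0.072   0.1597] [173.8997   5.1126  83.234 ] [-0.4466  0.249  -0.4668]
```

View pics/w13.png

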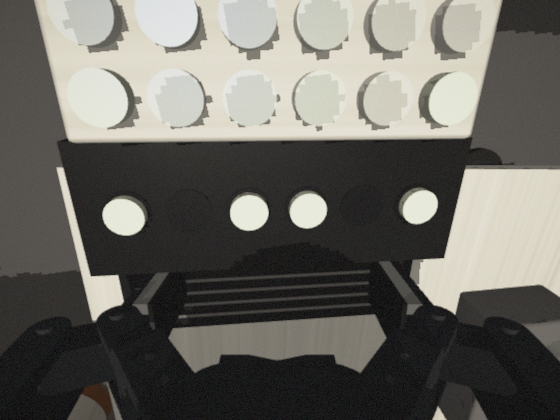

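```bash
python3 meas.py 90 273 447 258 63 143 470 139
```

```text
len 0.1471605204212765 heading 82.74700471623353 mid [ 0.5644 -0.0622] s_from_edge -0.11967589420165713 lat -0.0031617144001178455
len 0.1430102809339762 heading 83.32342460455837 mid [ 0.57   -0.0119] s_from_edge -0.06904387104219076 lat -0.001224756818108792
tcp s,lat -0.13047162360419934 0.0018941116079663409 18.2333
```

apply_moves([
  [0,[-0.5,0,-4],0],
  [0,[0,0,-4],0],
  [0,[0,0,-4],0],
  [0,[0,0,4.1],0],
])

```text
time_s: 18.57
position: [0.5489, -0.0686, 0.2462]
ee_rot: [174.0, 5.1, 83.3]
contact_force: [5.4, -0.9, 1.6]
width: 1.002
```

```bash
python3 st.py;python3 st.py
```

```text
18.5667 [ 0.5489 -0.0686  0.2462] [174.0015   5.0928  83.2566] [ 5.4384 -0.874   1.622 ]
18.6167 [ 0.5435 -0.0683  0.2298] [175.0082   5.0025  83.2891] [-2.1074  0.4693 -6.2833]
18.6667 [ 0.5405 -0.0676  0.2278] [175.4839   4.9524  83.3093] [-0.8763  0.8963 -2.3655]
18.7167 [ 0.5404 -0.0675  0.2282] [175.5122   4.9493  83.3138] [-0.7127 -0.8848  0.0372]
18.7667 [ 0.541  -0.0676  0.229 ] [175.4266   4.9609  83.3073] [-0.0984 -0.1276  0.502 ]
18.8167 [ 0.5417 -0.0678  0.2296] [175.3285   4.9719  83.3021] [0.272  0.074  0.2787]
```

apply_moves([
  [0,[0,0,-4],0],
  [0,[0,0,4.1],0],
])

```text
time_s: 19.03
position: [0.5435, -0.0674, 0.2421]
ee_rot: [175.1, 5.0, 83.3]
contact_force: [4.4, 0.0, 2.2]
width: 0.997
```

```bash
python3 st.py
```

```text
19.0333 [ 0.5435 -0.0674  0.2421] [175.0695   5.0023  83.297 ] [4.3558 0.0264 2.2182]
19.0833 [ 0.5381 -0.067   0.2273] [176.0542   4.9103  83.3363] [-1.6008 -0.1706 -6.5429]
19.1333 [ 0.5358 -0.0665  0.2262] [176.3994   4.8719  83.3512] [-1.182   1.5524 -0.6783]
```

apply_moves([
  [0,[0,0,-4],0],
  [0,[0,0,4.1],0],
])

```text
time_s: 19.35
position: [0.5375, -0.0661, 0.2393]
ee_rot: [176.2, 4.9, 83.3]
contact_force: [5.1, -0.2, 0.8]
width: 1.001
```

```bash
python3 st.py
```

```text
19.35 [ 0.5375 -0.0661  0.2393] [176.1804   4.8981  83.3433] [ 5.0539 -0.2214  0.8339]
19.4 [ 0.532  -0.0656  0.2247] [177.1571   4.8109  83.3782] [-2.659  -0.6573 -7.1781]
19.45 [ 0.5298 -0.0651  0.2237] [177.4859   4.7717  83.3931] [-0.5045  0.5393 -1.2235]
```

apply_moves([
  [0,[0,0,-4],0],
  [0,[0,0,4.1],0],
])

```text
time_s: 19.67
position: [0.5321, -0.0648, 0.2376]
ee_rot: [177.2, 4.8, 83.4]
contact_force: [4.1, -1.0, 1.4]
width: 1.004
```

```bash
python3 st.py
```

```text
19.6667 [ 0.5321 -0.0648  0.2376] [177.1737   4.8086  83.3775] [ 4.0631 -1.0267  1.3762]
19.7167 [ 0.5262 -0.0643  0.2228] [178.1811   4.7164  83.4166] [-3.3536 -0.0969 -7.4839]
19.7667 [ 0.5239 -0.0637  0.2217] [178.5244   4.6729  83.4322] [-1.5865  0.4953 -0.4437]
```

apply_moves([
  [0,[0,0,-4],0],
  [0,[0,0,4.1],0],
])

```text
time_s: 19.98
position: [0.5266, -0.0635, 0.236]
ee_rot: [178.2, 4.7, 83.4]
contact_force: [5.4, -0.8, 1.5]
width: 0.997
```

```bash
python3 st.py
```

```text
19.9833 [ 0.5266 -0.0635  0.236 ] [178.179    4.7157  83.4144] [ 5.35   -0.7863  1.4515]
20.0333 [ 0.5202 -0.0628  0.2212] [179.2192   4.6191  83.4552] [-3.8465  0.2219 -7.1771]
20.0833 [ 0.5178 -0.0622  0.22  ] [179.5772   4.5774  83.4705] [-0.7776  1.223  -1.5822]
```

apply_moves([
  [0,[0,0,-4],0],
  [0,[0,0,4.1],0],
])

```text
time_s: 20.3
position: [0.5209, -0.0621, 0.2346]
ee_rot: [179.2, 4.6, 83.5]
contact_force: [5.2, -1.5, 1.6]
width: 1.004
```

```bash
python3 st.py
```

```text
20.3 [ 0.5209 -0.0621  0.2346] [179.2089   4.622   83.4531] [ 5.1652 -1.4902  1.6031]
20.35 [ 0.514  -0.0613  0.2197] [-179.7182    4.521    83.4925] [-3.9099  0.8288 -7.4096]
20.4 [ 0.5116 -0.0607  0.2185] [-179.3461    4.4762   83.5081] [-1.6391 -0.1636 -0.6461]
```

apply_moves([
  [0,[-0.3,2.6,1],0],
])

```text
time_s: 20.53
position: [0.5349, -0.0665, 0.2116]
ee_rot: [-179.3, 4.5, 83.6]
contact_force: [0.3, 0.0, 0.7]
width: 1.002
```

```bash
python3 st.py
```

```text
20.5333 [ 0.5349 -0.0665  0.2116] [-179.322     4.4675   83.553 ] [0.3352 0.0265 0.6808]
20.5833 [ 0.5409 -0.0684  0.2092] [-179.6073    4.5063   83.4731] [ 7.1323 -1.4928 -1.3355]
20.6333 [ 0.5397 -0.0681  0.2097] [-179.5519    4.5033   83.4745] [-0.8915 -0.5826  1.07  ]
```

apply_moves([
  [0,[-0.2,2.6,1],0],
])

```text
time_s: 20.77
position: [0.5615, -0.0726, 0.2021]
ee_rot: [-179.4, 4.5, 83.5]
contact_force: [-0.0, 0.2, 1.1]
width: 1.003
```

```bash
python3 st.py
```

```text
20.7667 [ 0.5615 -0.0726  0.2021] [-179.366     4.4767   83.5265] [-0.0398  0.2336  1.0544]
20.8167 [ 0.5676 -0.0743  0.1997] [-179.6843    4.5061   83.4585] [ 6.9762 -1.6957 -1.0077]
20.8667 [ 0.5662 -0.074   0.2001] [-179.6113    4.5063   83.4636] [-0.4585 -0.2647  1.1873]
```

apply_moves([
  [0,[0,-0.3,2],0],
])

```text
time_s: 21.0
position: [0.5644, -0.0752, 0.1848]
ee_rot: [-180.0, 4.5, 83.5]
contact_force: [0.2, -0.3, 0.1]
width: 1.0
```

```bash
python3 st.py
```

```text
21.0 [ 0.5644 -0.0752  0.1848] [-179.9804    4.538    83.4674] [ 0.2143 -0.3471  0.0863]
21.05 [ 0.5607 -0.0748  0.1792] [-179.48      4.4957   83.4802] [-1.281   0.1859 -3.0378]
21.1 [ 0.5595 -0.0744  0.1795] [-179.309     4.4743   83.4912] [-2.2737  0.6832 -1.405 ]
```

apply_moves([
  [0,[0,-0.3,1.7],0],
])

```text
time_s: 21.23
position: [0.559, -0.0757, 0.1675]
ee_rot: [-179.8, 4.5, 83.5]
contact_force: [0.7, -0.3, 0.6]
width: 1.002
```

```bash
python3 st.py
python3 - <<'E'
from h import *
cam('wrist','w14.png')
E
```

```text
21.2333 [ 0.559  -0.0757  0.1675] [-179.7638    4.5186   83.4779] [ 0.6912 -0.3434  0.5844]
21.2833 [ 0.5554 -0.0752  0.1627] [-179.2965    4.474    83.4971] [-2.5344  0.7189 -2.1247]
21.3333 [ 0.5548 -0.075   0.163 ] [-179.1777    4.457    83.5023] [ 0.5891 -0.8947 -1.2743]
```

View pics/w14.png

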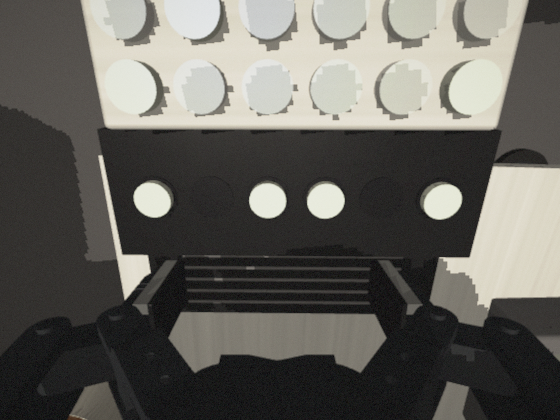

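apply_moves([
  [0,[0,0.8,0.6],0.01],
])

```text
time_s: 21.52
position: [0.5643, -0.0765, 0.1603]
ee_rot: [-179.5, 4.5, 82.9]
contact_force: [0.6, 0.0, 0.5]
width: 1.002
```

```bash
python3 st.py
```

```text
21.5167 [ 0.5643 -0.0765  0.1603] [-179.4974    4.4926   82.8943] [0.6158 0.0308 0.4776]
21.5667 [ 0.5661 -0.077   0.1589] [-179.5722    4.4906   82.8395] [ 2.4024 -1.2916 -1.2644]
21.6167 [ 0.5656 -0.0769  0.1588] [-179.5171    4.491    82.8884] [-0.2326 -0.1437  0.2388]
```

apply_moves([
  [0,[1.0,0,0.1],0.01],
])

```text
time_s: 21.75
position: [0.5667, -0.0688, 0.1577]
ee_rot: [-179.6, 4.7, 82.2]
contact_force: [-1.7, -3.8, 3.2]
width: 0.998
```

```bash
python3 st.py
```

```text
21.75 [ 0.5667 -0.0688  0.1577] [-179.5598    4.6692   82.2296] [-1.6974 -3.8283  3.1888]
21.8 [ 0.5669 -0.0663  0.1573] [-179.5526    4.4976   82.3036] [ 0.6334  2.3214 -0.6463]
21.85 [ 0.5668 -0.0664  0.1572] [-179.5354    4.4681   82.3805] [-0.3241  0.1773  0.4281]
```

apply_moves([
  [0,[1.0,0,0.1],0.01],
])

```text
time_s: 21.98
position: [0.5682, -0.059, 0.1562]
ee_rot: [-179.6, 4.7, 81.7]
contact_force: [-0.7, -3.7, 3.5]
width: 0.998
```

```bash
python3 st.py
```

```text
21.9833 [ 0.5682 -0.059   0.1562] [-179.6419    4.6937   81.7077] [-0.7363 -3.7072  3.46  ]
22.0333 [ 0.5684 -0.0564  0.1558] [-179.6265    4.4826   81.7845] [-0.2312  0.5224 -0.7513]
22.0833 [ 0.5682 -0.0564  0.1556] [-179.592     4.4517   81.8702] [-0.466  -0.629   0.8618]
```

apply_moves([
  [0,[1.0,0,-0.15],0],
])

```text
time_s: 22.22
position: [0.5691, -0.0484, 0.1561]
ee_rot: [-179.5, 4.6, 81.8]
contact_force: [-0.9, -2.7, -2.1]
width: 0.999
```

```bash
python3 st.py
```

```text
22.2167 [ 0.5691 -0.0484  0.1561] [-179.5487    4.5916   81.7598] [-0.9046 -2.6967 -2.1011]
22.2667 [ 0.5694 -0.0456  0.1562] [-179.5459    4.3905   81.882 ] [-0.1789  1.7588  0.6881]
22.3167 [ 0.5694 -0.0458  0.1562] [-179.5572    4.3897   81.9271] [0.7215 0.2315 1.2894]
```

apply_moves([
  [0,[1.0,0,-0.1],0],
])

```text
time_s: 22.45
position: [0.5707, -0.0375, 0.1564]
ee_rot: [-179.6, 4.6, 81.8]
contact_force: [0.2, -2.2, -2.2]
width: 0.997
```

```bash
python3 st.py
python3 - <<'E'
from h import *
cam('wrist','w15.png');c=cam('scene','s15.png')
cv2.imwrite('pics/s15c.png',cv2.resize(c['img'][140:300,200:460,::-1],None,fx=3,fy=3,interpolation=cv2.INTER_CUBIC))
E
```

```text
22.45 [ 0.5707 -0.0375  0.1564] [-179.5624    4.5507   81.8242] [ 0.154  -2.1745 -2.1998]
22.5 [ 0.571  -0.0347  0.1564] [-179.5543    4.346    81.9527] [ 0.8633  0.8114 -1.0985]
22.55 [ 0.571  -0.035   0.1564] [-179.5562    4.3538   82.002 ] [ 0.425  -0.037   0.6908]
```

View pics/w15.png

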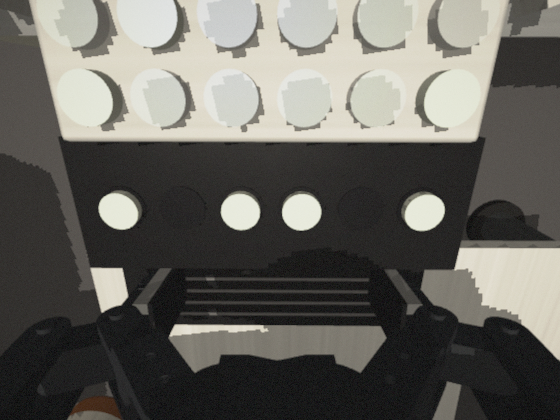

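View pics/s15c.png

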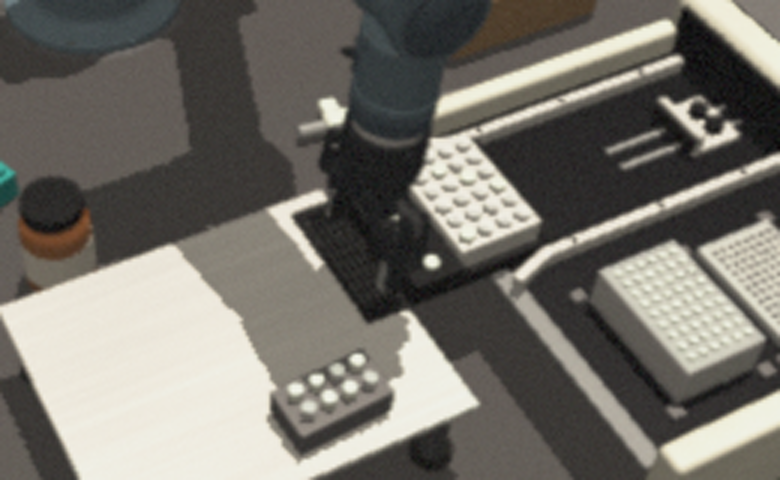

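```bash
python3 meas.py 90 268 459 268 62 141 483 141
```

```text
len 0.14742586950077963 heading 82.22868867574775 mid [ 0.5705 -0.0238] s_from_edge -0.08077180751912767 lat -0.003564553902122333
len 0.14379142109520598 heading 82.03100796264563 mid [0.5771 0.0261] s_from_edge -0.030509224776167798 lat -0.0026356530849757256
tcp s,lat -0.09285714491146922 -0.005743578051536888 22.75
```

apply_moves([
  [0,[1.1,-0.05,-0.05],0],
])

```text
time_s: 22.83
position: [0.572, -0.027, 0.1563]
ee_rot: [-179.6, 4.6, 81.8]
contact_force: [-1.0, -3.9, 1.8]
width: 1.001
```

```bash
python3 st.py
```

```text
22.8333 [ 0.572  -0.027   0.1563] [-179.6005    4.574    81.785 ] [-0.9869 -3.8696  1.7742]
22.8833 [ 0.5722 -0.024   0.1563] [-179.5904    4.3662   81.9233] [0.3818 1.2174 0.6319]
22.9333 [ 0.5721 -0.0242  0.1562] [-179.5737    4.3538   81.9891] [-0.353   0.1981 -0.0944]
```

apply_moves([
  [0,[1.1,-0.05,-0.05],0],
])

```text
time_s: 23.07
position: [0.5731, -0.0152, 0.156]
ee_rot: [-179.6, 4.5, 81.9]
contact_force: [-0.4, -3.4, 2.6]
width: 0.997
```

```bash
python3 st.py
python3 - <<'E'
from h import *
cam('wrist','w16.png');c=cam('scene','s16.png')
cv2.imwrite('pics/s16c.png',cv2.resize(c['img'][140:300,200:460,::-1],None,fx=3,fy=3,interpolation=cv2.INTER_CUBIC))
E
```

```text
23.0667 [ 0.5731 -0.0152  0.156 ] [-179.5953    4.541    81.8621] [-0.4398 -3.4295  2.6213]
23.1167 [ 0.5732 -0.0122  0.1559] [-179.5821    4.3245   81.9991] [1.1051 1.6471 0.2439]
23.1667 [ 0.5731 -0.0125  0.1558] [-179.5638    4.3177   82.0539] [-0.0017 -0.3302 -0.015 ]
```

View pics/w16.png

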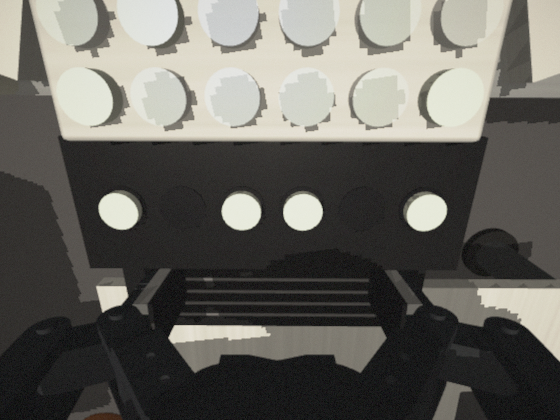

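View pics/s16c.png

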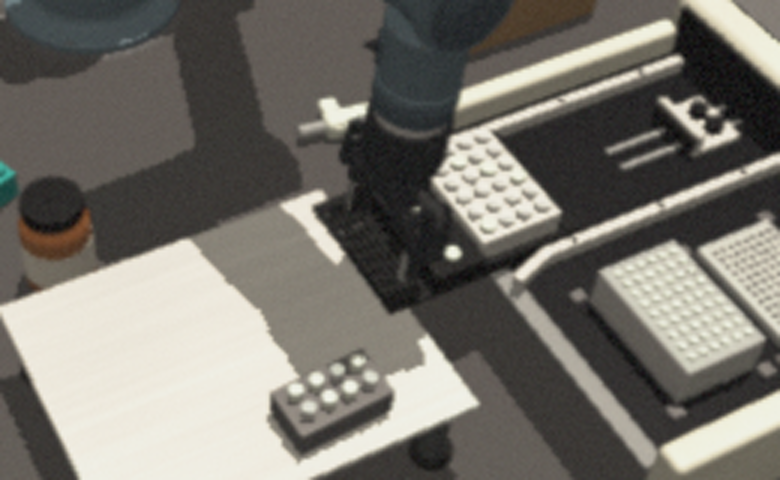

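apply_moves([
  [0,[1.1,0,-0.08],0],
])

```text
time_s: 23.4
position: [0.5743, -0.0043, 0.1557]
ee_rot: [-179.6, 4.5, 81.9]
contact_force: [-1.3, -4.2, 0.7]
width: 0.999
```

```bash
python3 st.py
```

```text
23.4 [ 0.5743 -0.0043  0.1557] [-179.5534    4.5167   81.8594] [-1.2508 -4.1504  0.6996]
23.45 [ 0.5746 -0.0013  0.1556] [-179.5473    4.3115   81.9973] [0.9346 1.5936 0.4897]
23.5 [ 0.5746 -0.0015  0.1556] [-179.5428    4.3021   82.0587] [ 0.495   0.4753 -0.1836]
```

apply_moves([
  [0,[1.1,0,-0.08],0],
])

```text
time_s: 23.63
position: [0.5759, 0.0074, 0.1555]
ee_rot: [-179.5, 4.5, 81.9]
contact_force: [-0.1, -4.1, -0.1]
width: 0.999
```

```bash
python3 st.py
```

```text
23.6333 [0.5759 0.0074 0.1555] [-179.5442    4.4834   81.9319] [-0.0634 -4.0734 -0.1015]
23.6833 [0.5762 0.0104 0.1555] [-179.5417    4.2695   82.0696] [ 0.8453  1.2808 -0.0468]
23.7333 [0.5762 0.0102 0.1555] [-179.5392    4.2673   82.1265] [-0.3639 -0.4323 -0.1346]
```

apply_moves([
  [0,[1.1,0,-0.08],0],
])

```text
time_s: 23.87
position: [0.5775, 0.0191, 0.1555]
ee_rot: [-179.5, 4.4, 82.0]
contact_force: [-0.8, -3.0, -0.1]
width: 0.996
```

```bash
python3 st.py
python3 - <<'E'
from h import *
cam('wrist','w17.png');c=cam('scene','s17.png')
cv2.imwrite('pics/s17c.png',cv2.resize(c['img'][140:300,200:460,::-1],None,fx=3,fy=3,interpolation=cv2.INTER_CUBIC))
E
```

```text
23.8667 [0.5775 0.0191 0.1555] [-179.543     4.4474   81.9935] [-0.7739 -3.0304 -0.0946]
23.9167 [0.5778 0.0221 0.1555] [-179.5375    4.226    82.1259] [ 0.6708  2.3811 -0.7148]
23.9667 [0.5778 0.0218 0.1555] [-179.5374    4.2265   82.1812] [ 0.3217  0.3708 -1.0185]
```

View pics/w17.png

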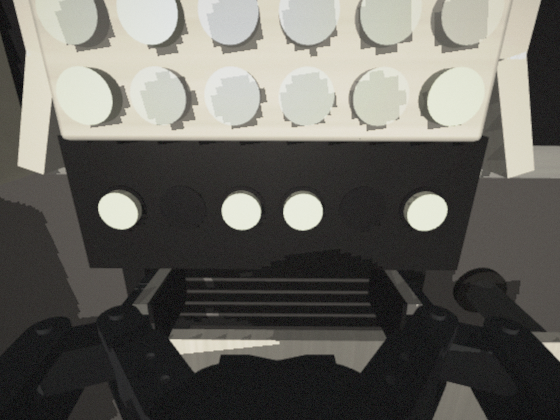

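View pics/s17c.png

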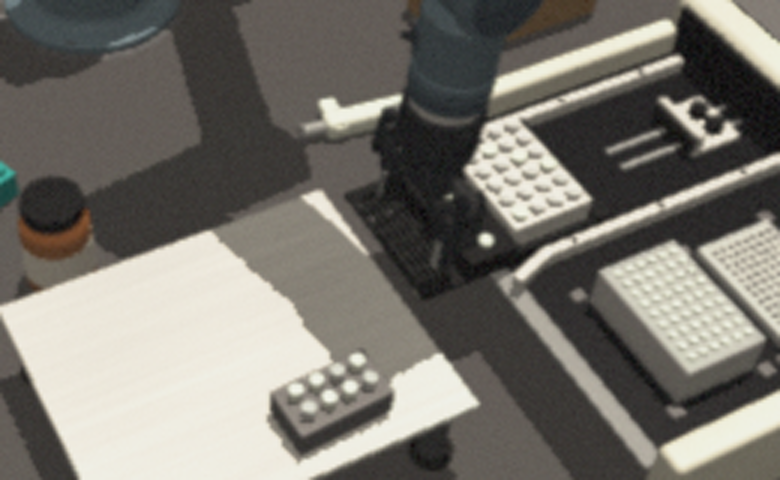

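apply_moves([
  [0,[1.1,0,-0.08],0.005],
  [0,[1.1,0,-0.08],0.005],
])

```text
time_s: 24.28
position: [0.5804, 0.0406, 0.1554]
ee_rot: [-179.6, 4.5, 81.3]
contact_force: [-0.8, -2.8, 0.4]
width: 0.999
```

```bash
python3 st.py
```

```text
24.2833 [0.5804 0.0406 0.1554] [-179.5703    4.5044   81.2967] [-0.7675 -2.8198  0.4185]
24.3333 [0.5807 0.0429 0.1554] [-179.5766    4.367    81.4109] [0.7827 1.5206 0.799 ]
24.3833 [0.5807 0.0425 0.1554] [-179.5809    4.3666   81.4955] [ 0.9014  0.3899 -0.0235]
```

apply_moves([
  [0,[1.1,0,-0.08],0],
  [0,[1.1,0,-0.08],0],
])

```text
time_s: 24.6
position: [0.5838, 0.0624, 0.1553]
ee_rot: [-179.6, 4.6, 81.3]
contact_force: [-0.4, -2.9, 1.1]
width: 0.999
```

```bash
python3 st.py
python3 - <<'E'
from h import *
cam('wrist','w18.png');c=cam('scene','s18.png')
cv2.imwrite('pics/s18c.png',cv2.resize(c['img'][140:300,200:460,::-1],None,fx=3,fy=3,interpolation=cv2.INTER_CUBIC))
E
```

```text
24.6 [0.5838 0.0624 0.1553] [-179.5844    4.5966   81.3235] [-0.3555 -2.8642  1.133 ]
24.65 [0.5841 0.0647 0.1553] [-179.5874    4.4626   81.4437] [ 0.7999  2.6188 -0.491 ]
24.7 [0.5841 0.0641 0.1552] [-179.5859    4.4686   81.4892] [ 1.0777 -0.1112  0.1734]
```

View pics/s18c.png

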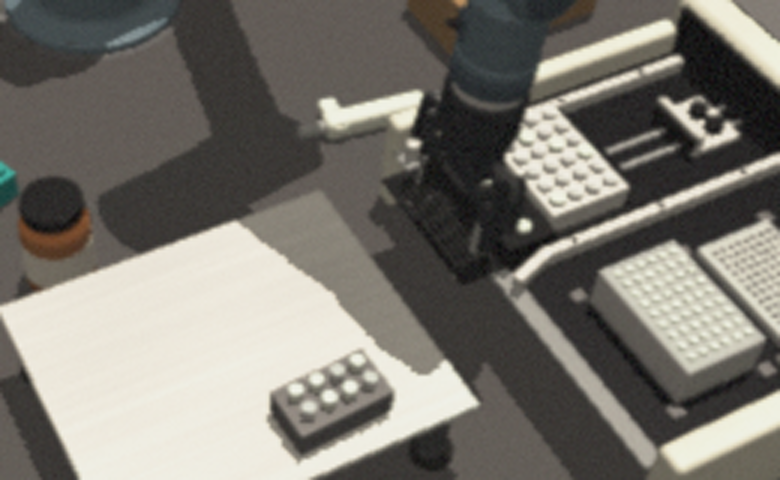

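View pics/w18.png

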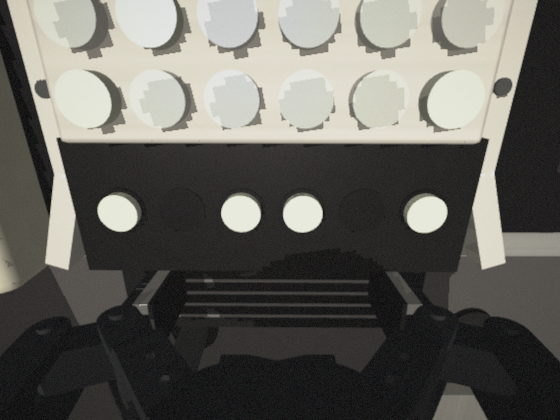

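apply_moves([
  [0,[1.1,0,-0.08],0],
  [0,[1.1,0,-0.08],0],
])

```text
time_s: 25.02
position: [0.5868, 0.0825, 0.1551]
ee_rot: [-179.6, 4.7, 81.2]
contact_force: [0.1, -3.5, 1.2]
width: 0.998
```

```bash
python3 st.py
```

```text
25.0167 [0.5868 0.0825 0.1551] [-179.5634    4.7444   81.1864] [ 0.0994 -3.4981  1.2013]
25.0667 [0.5872 0.0848 0.155 ] [-179.5709    4.6074   81.3054] [-0.4421  0.8269 -0.4784]
25.1167 [0.5871 0.0844 0.155 ] [-179.5704    4.6057   81.3606] [ 0.6348  0.6377 -0.1096]
```

apply_moves([
  [0,[0.8,0,-0.07],0],
  [0,[0.8,0,-0.07],0],
])

```text
time_s: 25.33
position: [0.5892, 0.0989, 0.1549]
ee_rot: [-179.5, 4.8, 81.2]
contact_force: [-0.7, -2.5, 1.2]
width: 1.003
```

```bash
python3 st.py
python3 - <<'E'
from h import *
cam('wrist','w19.png');c=cam('scene','s19.png')
cv2.imwrite('pics/s19c.png',cv2.resize(c['img'][130:260,300:500,::-1],None,fx=4,fy=4,interpolation=cv2.INTER_CUBIC))
E
```

```text
25.3333 [0.5892 0.0989 0.1549] [-179.5414    4.788    81.2368] [-0.6971 -2.4984  1.1691]
25.3833 [0.5895 0.1005 0.1548] [-179.5454    4.6814   81.323 ] [0.5757 0.7652 0.5117]
25.4333 [0.5895 0.1003 0.1549] [-179.5539    4.6725   81.3602] [0.3204 0.6967 0.2837]
```

View pics/s19c.png

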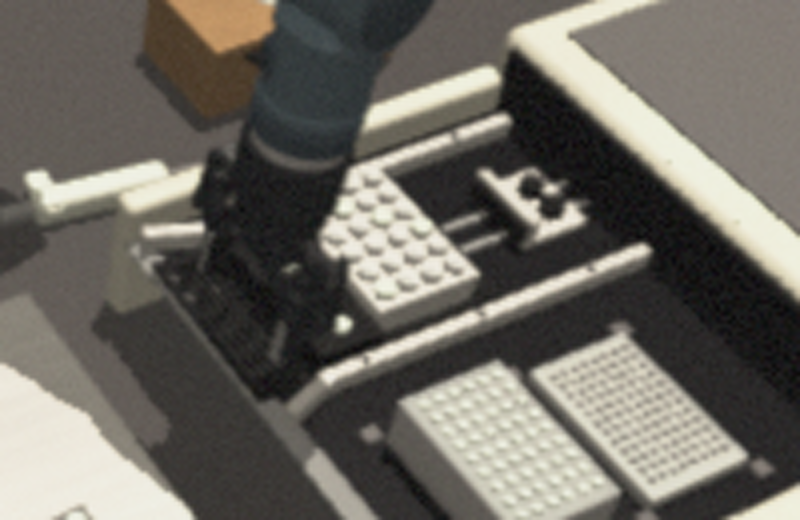

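View pics/w19.png

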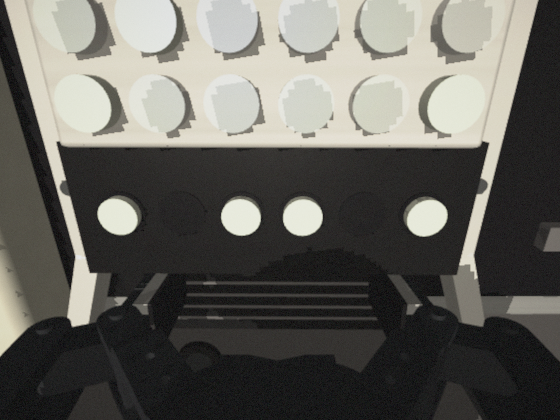

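```bash
python3 - <<'E'
from h import *
np.set_printoptions(precision=4,suppress=True)
c=cam('scene')
m=np.array([.5859,.1031]);a=np.radians(81.5);u=np.array([np.cos(a),np.sin(a)]);n=np.array([-u[1],u[0]])
def S(x,y,z):
    p=ray(c,((y+.5)/4+129.5,(x+.5)/4+299.5),z)[:2]-m; return round(1000*(p@u))+47,round(1000*p@n)
print('stop top front',S(481,172,.111),S(528,232,.111),'bottom',S(528,248,.085))
print('block front top',S(478,268,.131))
c=cam('top','top20.png')
def T(x,y,z):
    p=ray(c,((y+.5)/4+129.5,(x+.5)/4+139.5),z)[:2]-m; return round(1000*(p@u))+47,round(1000*p@n)
print('top',T(46,145,.111),T(36,217,.111))
cv2.imwrite('pics/top20c.png',cv2.resize(c['img'][140:220,110:260,::-1],None,fx=5,fy=5,interpolation=cv2.INTER_CUBIC))
E
python3 meas.py 90 274 458 274 60 147 487 146
```

```text
stop top front (268, 30) (259, -38) bottom (271, -33)
block front top (186, -65)
top (265, -30) (261, 35)
len 0.14596243147565552 heading 81.57623161312692 mid [0.5885 0.1091] s_from_edge 0.05327392021637561 lat -0.001696523212985995
len 0.14412688973549886 heading 81.49942686070393 mid [0.5961 0.1589] s_from_edge 0.10374278513392564 lat -0.0018596875824373126
tcp s,lat 0.04321036251364902 -0.003959385227360181 25.7333
```

View pics/top20c.png

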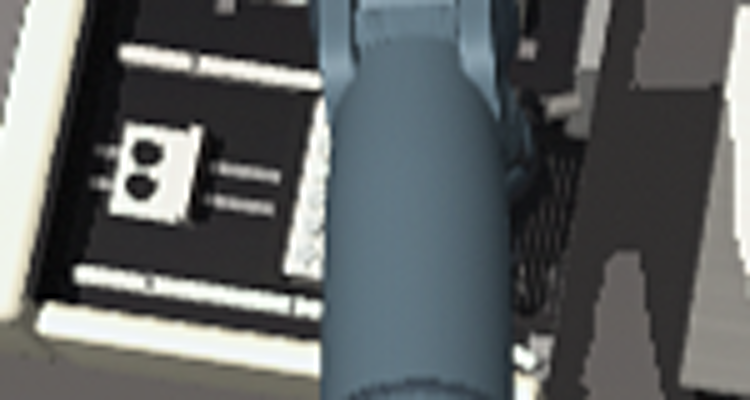

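apply_moves([
  [0,[0.8,0,-0.07],0],
  [0,[0.8,0,-0.07],0],
])

```text
time_s: 25.9
position: [0.5913, 0.1129, 0.1549]
ee_rot: [-179.5, 4.9, 81.1]
contact_force: [-0.7, -2.4, -0.2]
width: 0.999
```

```bash
python3 st.py
```

```text
25.9 [0.5913 0.1129 0.1549] [-179.5217    4.9257   81.0878] [-0.7078 -2.4222 -0.2376]
25.95 [0.5916 0.1146 0.1549] [-179.5274    4.8186   81.1769] [ 0.7986  1.1304 -0.0041]
26.0 [0.5917 0.1144 0.1549] [-179.5376    4.8004   81.225 ] [ 0.1347 -1.2033  0.4376]
```

apply_moves([
  [0,[0.6,0,-0.05],0],
  [0,[0.5,0,-0.05],0],
])

```text
time_s: 26.22
position: [0.5932, 0.1245, 0.1549]
ee_rot: [-179.5, 4.9, 81.2]
contact_force: [0.1, -1.4, -0.2]
width: 0.995
```

```bash
python3 st.py
python3 - <<'E'
from h import *
c=cam('scene','s21.png')
cv2.imwrite('pics/s21c.png',cv2.resize(c['img'][130:260,300:500,::-1],None,fx=4,fy=4,interpolation=cv2.INTER_CUBIC))
c=cam('top')
cv2.imwrite('pics/top21c.png',cv2.resize(c['img'][140:220,110:260,::-1],None,fx=5,fy=5,interpolation=cv2.INTER_CUBIC))
E
```

```text
26.2167 [0.5932 0.1245 0.1549] [-179.5401    4.9447   81.1519] [ 0.0938 -1.4182 -0.2064]
26.2667 [0.5933 0.1255 0.1549] [-179.5373    4.8837   81.2027] [ 0.1127  0.7898 -0.1475]
26.3167 [0.5933 0.1253 0.1549] [-179.5361    4.8692   81.2234] [ 0.8266 -0.6829 -0.6673]
```

View pics/s21c.png

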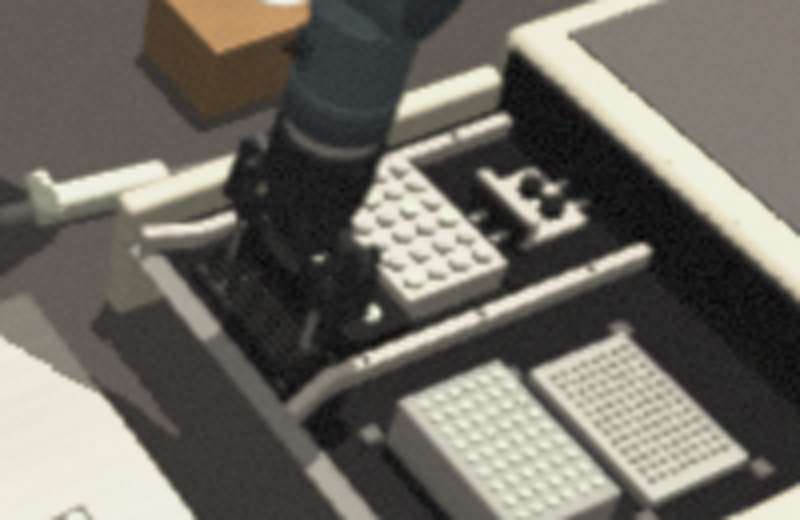

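View pics/top21c.png

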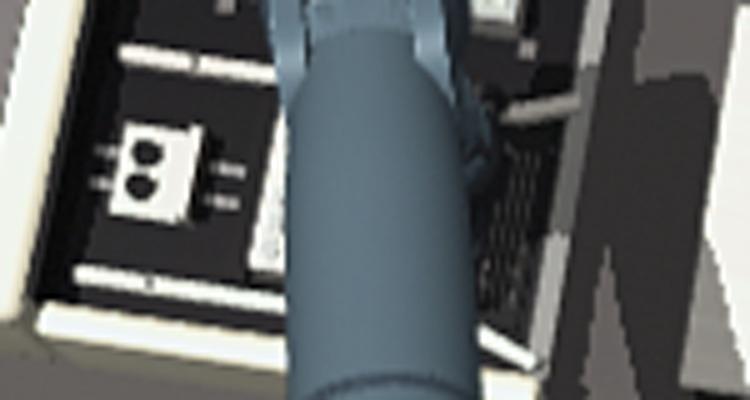

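apply_moves([
  [0,[0.5,0,-0.05],0],
  [0,[0.4,0,-0.04],0],
])

```text
time_s: 26.63
position: [0.5945, 0.1326, 0.155]
ee_rot: [-179.5, 5.0, 81.1]
contact_force: [-0.4, -3.0, 0.6]
width: 0.998
```

```bash
python3 st.py
```

```text
26.6333 [0.5945 0.1326 0.155 ] [-179.5327    5.0071   81.0941] [-0.4066 -3.043   0.5963]
26.6833 [0.5946 0.1333 0.155 ] [-179.5321    4.9716   81.1362] [-0.2579 -1.5322 -0.0097]
26.7333 [0.5946 0.1332 0.155 ] [-179.535     4.9535   81.149 ] [-0.5477  0.0988 -0.3541]
```

apply_moves([
  [0,[0.3,0,-0.03],0],
  [0,[0.25,0,-0.03],0],
])

```text
time_s: 26.95
position: [0.5953, 0.1381, 0.1551]
ee_rot: [-179.5, 5.0, 81.1]
contact_force: [0.1, -2.2, -0.2]
width: 1.0
```

```bash
python3 st.py
```

```text
26.95 [0.5953 0.1381 0.1551] [-179.517     5.0304   81.1047] [ 0.0676 -2.2427 -0.2407]
27.0 [0.5953 0.1385 0.1551] [-179.5184    5.0005   81.1283] [-0.2349 -2.1423 -0.5159]
27.05 [0.5953 0.1385 0.1551] [-179.5204    4.9891   81.1379] [-0.9321 -1.2895  0.2752]
```

apply_moves([
  [0,[0.25,0,-0.03],0],
])

```text
time_s: 27.18
position: [0.5956, 0.1405, 0.1551]
ee_rot: [-179.5, 5.0, 81.1]
contact_force: [-0.3, -3.1, 0.2]
width: 1.005
```

```bash
python3 st.py
```

```text
27.1833 [0.5956 0.1405 0.1551] [-179.5067    5.0214   81.1106] [-0.2909 -3.1458  0.169 ]
27.2333 [0.5957 0.1413 0.1551] [-179.5078    4.9614   81.1382] [-0.5288 -2.4906 -0.1967]
27.2833 [0.5957 0.1413 0.1551] [-179.5097    4.9548   81.1492] [-0.5201 -1.0418 -0.6363]
```

apply_moves([
  [0,[0.25,0,-0.03],0],
  [0,[0.2,0,-0.03],0],
])

```text
time_s: 27.5
position: [0.5962, 0.1454, 0.1551]
ee_rot: [-179.5, 5.0, 81.1]
contact_force: [-0.5, -3.0, -1.5]
width: 1.002
```

```bash
python3 st.py
```

```text
27.5 [0.5962 0.1454 0.1551] [-179.4868    4.9986   81.1155] [-0.5345 -2.9753 -1.4883]
27.55 [0.5963 0.1458 0.1551] [-179.4889    4.9785   81.1353] [-0.0774 -1.088  -0.9142]
27.6 [0.5963 0.1457 0.1551] [-179.4881    4.9688   81.1374] [-0.2468 -0.6732 -0.1904]
```

apply_moves([
  [0,[0.22,0,-0.03],0],
])

```text
time_s: 27.73
position: [0.5966, 0.1476, 0.1552]
ee_rot: [-179.5, 5.0, 81.1]
contact_force: [-0.6, -2.2, -1.3]
width: 0.999
```

```bash
python3 st.py
```

```text
27.7333 [0.5966 0.1476 0.1552] [-179.4812    4.993    81.1214] [-0.643  -2.2065 -1.3256]
27.7833 [0.5967 0.1483 0.1552] [-179.4846    4.9432   81.15  ] [-0.1407 -1.8744 -1.1928]
27.8333 [0.5967 0.1482 0.1553] [-179.486     4.9382   81.1567] [-0.4072 -0.6362 -0.6263]
```

apply_moves([
  [0,[0.22,0,-0.03],0],
])

```text
time_s: 27.97
position: [0.5969, 0.1501, 0.1554]
ee_rot: [-179.5, 5.0, 81.1]
contact_force: [-0.5, -2.1, -1.3]
width: 1.0
```

```bash
python3 st.py
python3 - <<'E'
from h import *
c=cam('scene','s22.png')
cv2.imwrite('pics/s22c.png',cv2.resize(c['img'][130:260,300:500,::-1],None,fx=4,fy=4,interpolation=cv2.INTER_CUBIC))
c=cam('top')
cv2.imwrite('pics/top22c.png',cv2.resize(c['img'][140:220,110:260,::-1],None,fx=5,fy=5,interpolation=cv2.INTER_CUBIC))
E
```

```text
27.9667 [0.5969 0.1501 0.1554] [-179.4826    4.9615   81.1368] [-0.5111 -2.0795 -1.2809]
28.0167 [0.597  0.1508 0.1554] [-179.4847    4.9146   81.1624] [ 0.5418 -1.5052 -1.6191]
28.0667 [0.5971 0.1507 0.1554] [-179.4892    4.9108   81.1698] [-0.1541 -1.2277 -1.1228]
```

View pics/top22c.png

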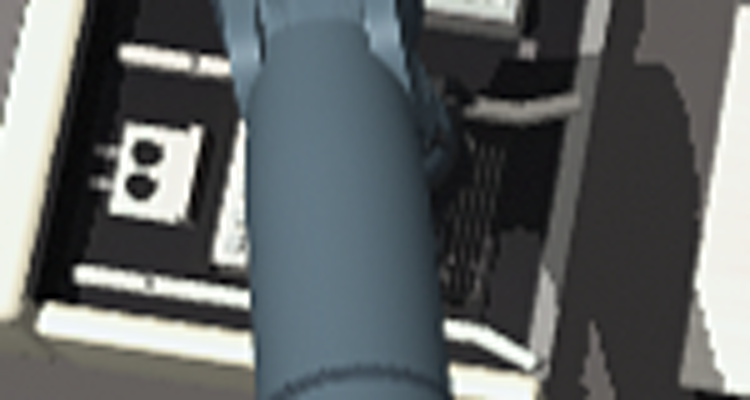

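View pics/s22c.png

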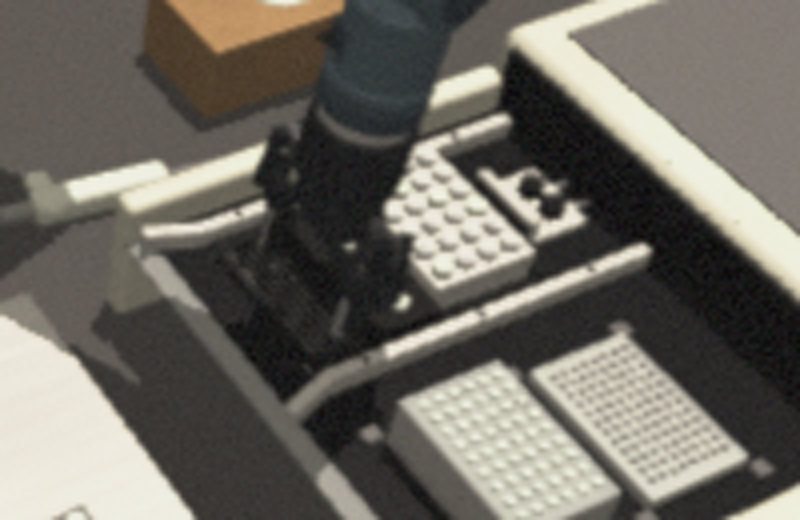

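apply_moves([
  [0,[0.22,0,-0.01],0],
])

```text
time_s: 28.3
position: [0.5974, 0.1524, 0.1555]
ee_rot: [-179.5, 4.9, 81.1]
contact_force: [-0.6, -1.5, -0.5]
width: 0.997
```

```bash
python3 st.py
```

```text
28.3 [0.5974 0.1524 0.1555] [-179.5051    4.9407   81.1388] [-0.6391 -1.4893 -0.455 ]
28.35 [0.5975 0.1529 0.1555] [-179.5112    4.922    81.1641] [ 0.297  -2.3494 -0.7911]
28.4 [0.5975 0.1529 0.1555] [-179.5091    4.9129   81.1693] [-0.9763 -2.2504  0.7888]
```

apply_moves([
  [0,[0.22,0,-0.01],0],
])

```text
time_s: 28.53
position: [0.5976, 0.1533, 0.1555]
ee_rot: [-179.5, 5.2, 81.1]
contact_force: [-1.3, -11.2, 1.3]
width: 0.996
```

```bash
python3 st.py
```

```text
28.5333 [0.5976 0.1533 0.1555] [-179.5238    5.1601   81.1235] [ -1.282  -11.1655   1.3339]
28.5833 [0.5976 0.1533 0.1555] [-179.5263    5.2042   81.1299] [-1.6221 -8.6206  1.084 ]
28.6333 [0.5976 0.1533 0.1555] [-179.5224    5.1766   81.1281] [-0.4586 -7.9884  1.6332]
```

apply_moves([
  [0,[0.22,0,-0.01],0],
])

```text
time_s: 28.77
position: [0.5977, 0.1534, 0.1555]
ee_rot: [-179.5, 5.4, 81.1]
contact_force: [-1.9, -8.7, 1.5]
width: 0.999
```

```bash
python3 st.py
```

```text
28.7667 [0.5977 0.1534 0.1555] [-179.5217    5.4271   81.0712] [-1.8528 -8.74    1.4708]
28.8167 [0.5976 0.1535 0.1555] [-179.5181    5.4625   81.0814] [-2.0714 -8.2479  1.7981]
28.8667 [0.5977 0.1535 0.1555] [-179.5193    5.4521   81.0865] [-1.3889 -7.9996  1.3607]
```

The push force rose to 8–11 N with no further travel, so the nose is on the stop. I'm letting go gently.

apply_moves([
  [0,[0.05,0,0],0],
  [0,[-0.1,0,0],0],
  [0,[-0.3,0,0],0],
  [0,[-0.6,0,0],0],
])

```text
time_s: 29.25
position: [0.5968, 0.1451, 0.1569]
ee_rot: [-179.6, 5.3, 81.1]
contact_force: [-1.0, 0.1, 0.5]
width: 0.998
```

```bash
python3 st.py
python3 - <<'E'
from h import *
cam('wrist','w23.png')
E
```

```text
29.25 [0.5968 0.1451 0.1569] [-179.5739    5.2683   81.1476] [-0.9574  0.0657  0.4524]
29.3 [0.5967 0.1437 0.157 ] [-179.5816    5.3358   81.0801] [-0.5076 -0.7977  0.0411]
29.35 [0.5967 0.144  0.157 ] [-179.5736    5.3273   81.0542] [0.6193 0.8249 0.3103]
```

apply_moves([
  [0,[-0.2,0,-1.5],0],
  [0,[-0.2,0,-3],0],
  [0,[-0.5,0,-3],0],
  [0,[-1,0,-3],0],
])

```text
time_s: 29.78
position: [0.5912, 0.1359, 0.2574]
ee_rot: [-178.6, 5.5, 81.3]
contact_force: [0.9, 0.1, -0.5]
width: 0.996
```

```bash
python3 st.py
python3 - <<'E'
from h import *
cam('wrist','w24.png')
c=cam('scene','s24.png')
cv2.imwrite('pics/s24c.png',cv2.resize(c['img'][130:260,300:500,::-1],None,fx=4,fy=4,interpolation=cv2.INTER_CUBIC))
E
```

```text
29.7833 [0.5912 0.1359 0.2574] [-178.5582    5.5058   81.2633] [ 0.8905  0.0599 -0.4656]
29.8333 [0.5937 0.1347 0.2649] [-179.1423    5.4252   81.1402] [1.5923 0.4752 3.6543]
29.8833 [0.5945 0.1352 0.263 ] [-179.2254    5.3557   81.1062] [0.2706 1.0393 0.6557]
```

View pics/w24.png

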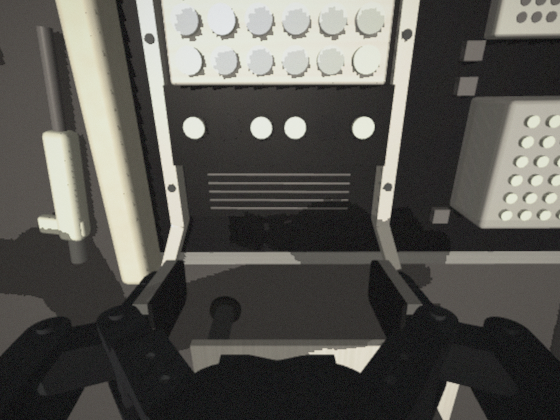

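View pics/s24c.png

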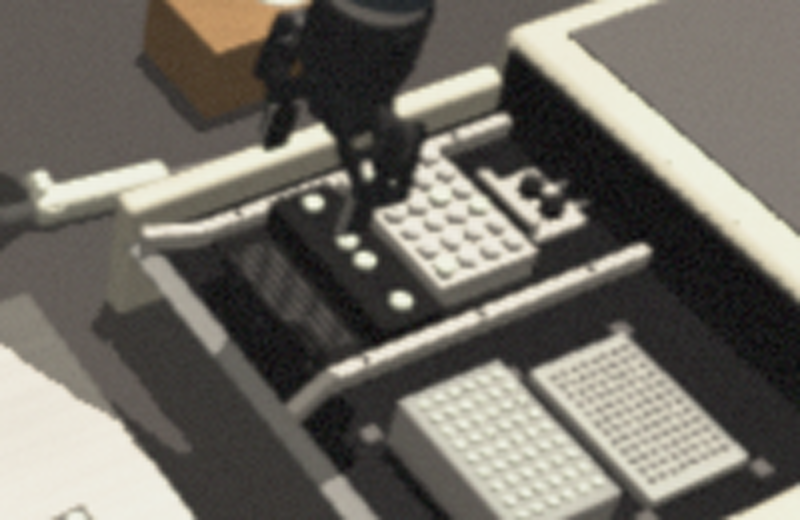

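The carrier is flat between the rails and free of the fingers. One more look at the nose and stop from above.

apply_moves([
  [0,[2.5,-1,-2],0],
  [0,[3,0,-1],0],
  [0,[3,0,0],0],
  [0,[3,0,0],0],
  [0,[3,0,0],0],
])

```text
time_s: 30.45
position: [0.6024, 0.281, 0.2651]
ee_rot: [-177.9, 5.9, 80.7]
contact_force: [0.4, -0.7, 0.2]
width: 1.0
```

```bash
python3 st.py
python3 - <<'E'
from h import *
c=cam('wrist','w25.png')
E
```

```text
30.45 [0.6024 0.281  0.2651] [-177.9283    5.9248   80.6803] [ 0.3885 -0.6935  0.1663]
30.5 [0.6017 0.2865 0.2627] [-177.7447    5.7449   80.9817] [ 0.807   2.8504 -1.474 ]
30.55 [0.6016 0.2839 0.2628] [-177.7569    5.907    81.0072] [ 0.2988 -0.6683 -0.2107]
```

View pics/w25.png

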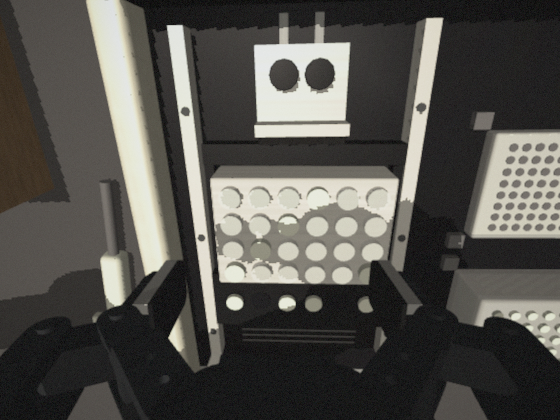

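Run:
```python
from h import *
c=cam('wrist')
im=c['img'][100:190,190:420,::-1];cv2.imwrite('pics/w25c.png',cv2.convertScaleAbs(cv2.resize(im,None,fx=3.4,fy=3.4,interpolation=cv2.INTER_CUBIC),alpha=2.2))
m=np.array([.5859,.1031]);a=np.radians(81.5);u=np.array([np.cos(a),np.sin(a)])
for r,z in ((137,.111),(144,.105),(144,.111)): print(r,z,1000*((ray(c,(r,302),z)[:2]-m)@u)+47)
```

```text
137 0.111 267.79661074170235
144 0.105 261.828283029619
144 0.111 263.0210790602748
```

View pics/w25c.png

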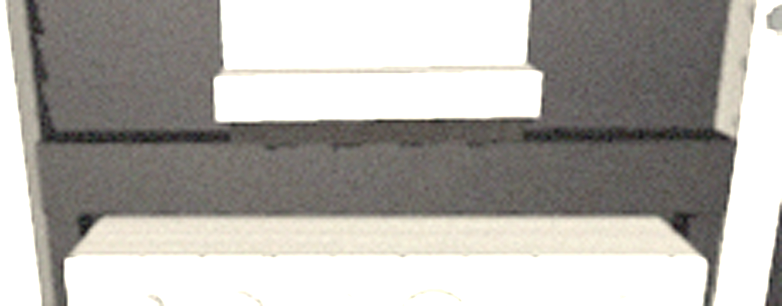

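The enlarged crop shows the dark rubber face of the stop (columns 230–525) meeting the nose wall at row ~140, with no gap. Handing in.

Run:
```python
from h import *
print(workorder.job_done(), bot.sense()['time_s'])
```

```text
the job is handed in; nothing more can be done
the job is handed in; nothing more can be done
```

The carrier, with its cooling block, is loaded: its nose rests against the rubber face of the end stop. I handed the job in after about 31 s of the 72 s.

- **Crossing the gap:** I pushed with the open fingers against the step and pressed the ledge down with about 7–10 N until the nose was on the deck. Before the rear left the stand I took that pressure off. After that the vertical force stayed near ±1 N, and the carrier looked level in every scene picture.
- **End stop:** the push rose from about 2 N to 8 N and travel stopped, with an 11 N peak, under the 18 N limit. The nose is about 262 mm past the gap edge.
- **Final state:** the last pictures show the carrier flat and straight between the rails, the block in its nest, and no gap between nose and rubber. The fingers are clear of it. The neighbouring things that show in those pictures stand as they were. I did not check the others one by one.

**What went wrong:** the tool tilted 5–6° during the push because every row restarts from the measured pose. I lifted off halfway, with the carrier resting on both sides, to straighten it. A lean of about 5° remained, with no visible effect on the carrier. While finding the ledge, one press was too deep, with a peak near 43 N at the fingertips and 21 N after settling. The carrier was then still fully on the stand, and nothing visibly moved.

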